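Lift the hall out of the town model for review

ROBOT

A 6-joint arm with a two-finger parallel gripper is mounted at the origin on the work surface. World frame = base frame: x ahead of the robot, y to its left, z up, the work surface at z = 0. Lengths are in m, angles in rad, forces in N, time in s.
With the tool pointing down it reaches from about 0.25 to 0.8 m from the base axis. Payload 3.9 kg.
Tool frame: the origin (TCP) lies at the very end of the fingers, on their centre line; the grasp point (between the pads) lies 19 mm behind it; x points along the fingers, y is the direction in which the jaws open and shut, and the axes are right-handed (so a half turn about x gives the same grasp; the last joint's range is limited). The gripper opens to 85 mm and grips with 20 to 120 N. Pads are 22 mm wide; open, the fingers measure 114 mm over their backs; the gripper's body (76 mm by 85 mm) begins 54 mm behind the grasp point. The pads swing forward as they close: fully open they stand 13 mm farther back than shut.
Start: joints at [-1.246, 0.26, -0.138, 1.173, 0, 1.571], TCP at [0.168, -0.498, 0.231] pointing down, gripper open.
Joint ranges: [-2.78, 2.78], [-0.83, 1.72], [-1.28, 1.37], [-1.9, 2.12], [-1.57, 1.48], [-3.14, 3.14]. Speed limits (rad/s): [2.57, 2.57, 3.14, 3.14, 3.14, 3.14].

INTERFACE

Orientations are given as [roll, pitch, yaw] about the fixed x, y, z axes, in that order (R = Rz(yaw) Ry(pitch) Rx(roll)).
In Python, from workcell import get_obs, camera, hand_in gives the robot as it stands.
- The arm moves only by the tool apply_moves, never from a script. Its argument "series" is a list of rows, each an object of numbers: "claw": the finger opening in cm, from 0 to 8.54; "x", "y", "z": the shift along the tool's x, y, z in cm; "yaw": the turn about the tool's x in rad. A call has exactly 8 rows; each row shifts and turns the commanded pose from where the row before left it, along the tool's axes as they then stand; what a row does not reach is not made up. A row lasts 1/10 s, in which the tool goes at most 50 mm and 8.59 degrees, less where a joint would pass 70% of its speed; a pose out of reach is approached as far as the arm can. A call with a gripper value outside its range is refused whole. The fingers move at their own pace and stop on an object; "grip_force" is the grip in N (left out, the last holds). Time passes only in rows, so rows that do not move let the fingers close, or fill a call up. It gives the time, the measured TCP pose, the force and the opening at its end, in the units of the state.
- get_obs(): the state, without advancing time (a new reading comes with each control period).
- camera(name): name is "scene" or "top"; returns a dict with "color" (420x560x3 uint8, red, green, blue), "vertical_fov" (degrees; the focal length in pixels is half the picture's height over the tangent of half this angle, whatever the lens; pixels are square), "cx", "cy" (the principal point, pixels), "dist" ([k1, k2, p1, p2, k3] as OpenCV has them; the pictures are not rectified), "extrinsics" (4x4, takes a point from camera to world coordinates). Camera axes: x right, y down, z forward; pixel columns grow to the right and rows downward; lengths in m; the calibration is good to about 2 mm. A picture is of the moment at which its call begins. There is no depth.
- hand_in(): hands the job in, once; it reports no verdict.
The state is a dict: "t": time; "joint_positions": joint angles; "joint_vel": joint speeds; "joint_efforts": joint torques, N m; "eef_pos": TCP position; "tcp_rot": TCP orientation; "contact_force": force on the tool from outside, world axes, zero at the start; "moment": the same for the moment, N m; "width": finger opening in m.
Only numpy, scipy, OpenCV 4.12 (cv2) and the standard library are available. Lean on these libraries where they do the work, as an engineer would, in place of code of your own. Each camera call takes 0.05 s, during which the arm holds its last target. There are 200 camera calls.

TASK

The red-roofed hall in the town model is hemmed in by the two tower buildings: first clear both towers off the model board and stand them together on the green cutting mat, then fetch the hall and set it on the outline on the red plinth, centred and parallel to the outline, while the towers wait on the mat. Finally put each tower back on the plot of its own colour, centred and square on the plot. Keep all three models upright throughout and leave the blue mug and the glue bottle where they stand.

Things in the scene. Friction and masses are not known exactly. Their poses are not given: they have to be found in the camera images.
- blue_tower: Loose model of a pale plywood building with a blue roof, about 0.24 kg. Podium 60 (its x) x 100 (its y) x 45 mm high; on the podium's centre a square tower 40 (x) x 44 (y) mm rising from 45 to 105 mm above the underside. Origin: centre of the underside, z up. Grip it by the tower, fingers above the podium. At the start it stands on the blue plot, its y along the plot's y, 7 mm beside the hall.
- yellow_tower: Loose model of a darker wooden building with a yellow roof, about 0.24 kg. Podium 60 (its x) x 100 (its y) x 45 mm high; on the podium's centre a round tower 44 mm in diameter rising from 45 to 105 mm above the underside. Origin: centre of the underside, z up. Grip it by the tower, fingers above the podium. At the start it stands on the yellow plot, its y along the plot's y, 7 mm beside the hall.
- hall: Loose model of a long white hall with a red gabled roof, about 0.18 kg. 46 (its x) x 100 (its y) mm, upright side walls up to 36 mm above the underside, ridge (along y) at about 47 mm. Origin: centre of the underside, z up. At the start it stands in the middle of the model board, between the two towers with about 7 mm on either side, so fingers can take it across its 46 mm width only once the towers are away.
- site_board: Fixed plywood board of the town model, 240 (its x) x 170 (its y) x 18 mm thick; origin: centre of its underside, z up. The blue plot, hall and yellow plot (either order) stand in a row along its x, with plot centres 60 mm from the board's centre. At its four corners, 111 mm along x and 74 mm along y from the centre, stand fixed green model trees, tops 26 mm above the board.
- plot_blue: Fixed blue plate on the model board, 66 (its x) x 130 (its y) x 2 mm, home of the blue-roofed tower. Origin: centre of its underside; its top, where the model stands, is 2 mm higher (20 mm above the table).
- plot_yellow: Fixed yellow plate on the model board, 66 (its x) x 130 (its y) x 2 mm, home of the yellow-roofed tower. Origin: centre of its underside; its top, where the model stands, is 2 mm higher (20 mm above the table).
- mat: Fixed green cutting mat with white grid lines, lying on the table, 240 (its x) x 190 (its y) x 3 mm; origin: centre of its underside. Empty at the start. The side area: room for the two towers side by side along its x.
- plinth: Fixed red plinth block, 110 (its x) x 160 (its y) x 30 mm high; origin: centre of its underside, so its top is 30 mm above the origin. In the middle of the top a dark rectangle with a white outline, 60 (x) x 114 (y) mm, marks where the hall goes, the hall's y along the plinth's y (either way round).
- mug: Loose blue mug, rim radius 36 mm, 85 mm high, standing beyond the task's things; a bystander. Origin: centre of the underside.
- glue: Loose white glue bottle with an orange cap, radius 17 mm, 100 mm high, standing on the near side; a bystander. Origin: centre of the underside.

How it is judged:
On the way, in this order (a step that is already met when the one before it is completed fails the run):
1. both towers stand upright on the green mat, clear of the model board (x of blue_tower in the frame of mat between -0.096 and 0.096 m and y of blue_tower in the frame of mat between -0.072 and 0.072 m and z of blue_tower in the frame of mat between -0.002 and 0.007 m and angle between each of blue_tower, yellow_tower's own z axis and vertical below 0.06 rad and linear speed of each of blue_tower, yellow_tower below 0.02 m/s and angular speed of each of blue_tower, yellow_tower below 0.2 rad/s and x of yellow_tower in the frame of mat between -0.096 and 0.096 m and y of yellow_tower in the frame of mat between -0.072 and 0.072 m and z of yellow_tower in the frame of mat between -0.002 and 0.007 m), for 0.2 s.
2. the hall stands on the plinth's outline while both towers are still on the mat (all of step 1 and horizontal distance between hall and plinth below 0.012 m and z of hall in the frame of plinth between 0.026 and 0.034 m and angle between the y axis of hall and the y axis of plinth, either way round below 0.15 rad and angle between hall's own z axis and vertical below 0.06 rad and linear speed of hall below 0.02 m/s and angular speed of hall below 0.2 rad/s), for 0.2 s.
At the end, for the whole second after the job is handed in: The hall stands on the plinth within 12 mm of its centre and within 0.15 rad of parallel (either way round); the blue tower stands on the blue plot and the yellow tower on the yellow plot, each within 12 mm of the plot's centre and within 0.15 rad of square; all three upright, released and at rest (horizontal distance between hall and plinth below 0.012 m and z of hall in the frame of plinth between 0.026 and 0.034 m and angle between the y axis of hall and the y axis of plinth, either way round below 0.15 rad and angle between each of hall, blue_tower, yellow_tower's own z axis and vertical below 0.06 rad and linear speed of each of hall, blue_tower, yellow_tower below 0.02 m/s and angular speed of each of hall, blue_tower, yellow_tower below 0.2 rad/s and horizontal distance between blue_tower and plot_blue below 0.012 m and z of blue_tower in the frame of plot_blue between -0.002 and 0.006 m and angle between the y axis of blue_tower and the y axis of plot_blue, either way round below 0.15 rad and horizontal distance between yellow_tower and plot_yellow below 0.012 m and z of yellow_tower in the frame of plot_yellow between -0.002 and 0.006 m and angle between the y axis of yellow_tower and the y axis of plot_yellow, either way round below 0.15 rad); the robot touches nothing.
It fails at once if a model is tipped by more than about 30 degrees (angle between any of blue_tower, yellow_tower, hall's own z axis and vertical above 0.5 rad).
It fails at once if the mug or the glue bottle is displaced by more than 25 mm (distance of any of mug, glue from where it was at the start of the episode above 0.025 m).
It also fails if it takes over 141 s, if anything falls off the work surface, if the arm or the gripper's body presses on something with over 40 N, if the wrist force passes 120 N, or if a joint passes its speed limit or range.

## Working session

There is one attempt and no reset: what is moved stays moved. The work goes in short steps, Python scripts to look and compute and a tool call to move; the robot and the scene stay as the last step left them, time stands still between calls to the robot, and variables do not carry over. Pictures are saved under pics/ and viewed, about 12 in all and at most 16, crops included, and the job is handed in when it is done.

Besides the shell and the picture viewer there is one more tool, called after ">>>" as name([rows], argument=value, ...), one row to a line, values as JSON. apply_moves: Moves the arm, as the interface text tells. Its arguments: {"type":"object","properties":{"series":{"type":"array","items":{"type":"object","properties":{"claw":{"type":"number"},"x":{"type":"number"},"y":{"type":"number"},"z":{"type":"number"},"yaw":{"type":"number"}}}},"grip_force":{"type":"number"}},"required":["series"]}

```bash
ls; mkdir -p pics; python3 - <<'E'
from workcell import get_obs, camera
import cv2,numpy as np
o=get_obs(); print({k:np.round(v,3) for k,v in o.items()})
for n in("scene","top"):
    c=camera(n); cv2.imwrite(f"pics/{n}0.png",c["color"][:,:,::-1]); print(n,c["vertical_fov"],c["cx"],c["cy"],c["dist"],np.round(c["extrinsics"],3).tolist())
E
```

```text
pics
{'t': np.float64(0.0), 'joint_positions': array([-1.246,  0.261, -0.139,  1.173,  0.   ,  1.571]), 'joint_vel': array([-0.001, -0.   , -0.001,  0.001, -0.001, -0.001]), 'joint_efforts': array([-1.0000e-03, -4.0568e+01,  2.5392e+01,  1.9000e-02, -0.0000e+00,
        0.0000e+00]), 'eef_pos': array([ 0.167, -0.497,  0.23 ]), 'tcp_rot': array([-1.579,  1.569,  1.887]), 'contact_force': array([-0.76 , -0.553,  0.29 ]), 'moment': array([-0.007, -0.017, -0.026]), 'width': np.float64(0.085)}
scene 45.940242337782514 281.90025092030555 211.03049154343435 [-0.08897413  0.          0.          0.          0.        ] [[-0.775, 0.503, -0.382, 1.002], [0.632, 0.608, -0.481, 0.577], [-0.01, -0.615, -0.789, 1.003], [0.0, 0.0, 0.0, 1.0]]
top 49.75692749484054 284.91429252224395 206.20354373317613 [-0.11685828  0.          0.          0.          0.        ] [[0.025, -0.992, 0.12, 0.468], [-1.0, -0.023, 0.018, -0.018], [-0.015, -0.121, -0.993, 0.963], [0.0, 0.0, 0.0, 1.0]]
```

View pics/top0.png

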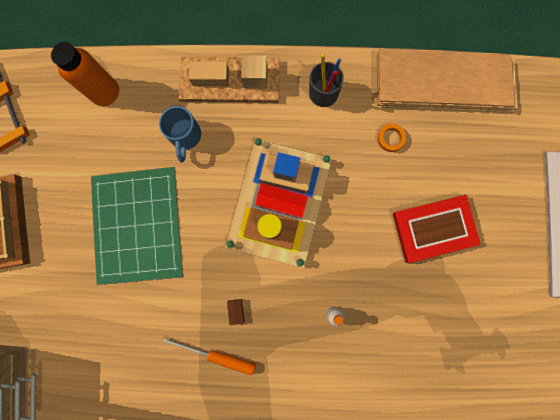

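View pics/scene0.png

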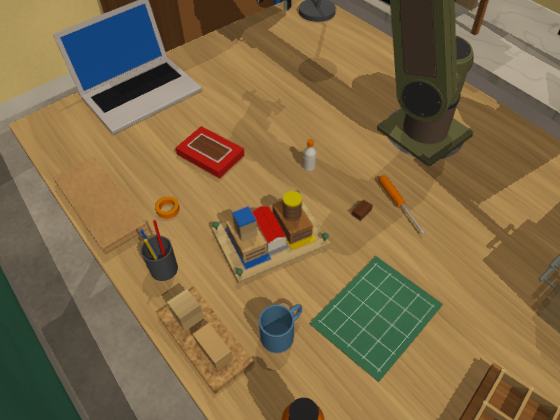

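```bash
cat > h.py <<'E'
from workcell import get_obs, camera
import cv2,numpy as np
np.set_printoptions(suppress=True,precision=4)
def K(c):
    f=c["color"].shape[0]/2/np.tan(np.radians(c["vertical_fov"]/2)); return np.array([[f,0,c["cx"]],[0,f,c["cy"]],[0,0,1]])
def cast(c,px,z):
    p=cv2.undistortPoints(np.float64(px).reshape(-1,1,2),K(c),np.array(c["dist"])).reshape(-1,2)
    E=np.array(c["extrinsics"]); d=np.c_[p,np.ones(len(p))]@E[:3,:3].T; o=E[:3,3]
    return o+d*((z-o[2])/d[:,2:])
def proj(c,P):
    T=np.linalg.inv(np.array(c["extrinsics"])); P=np.float64(P).reshape(-1,3)
    return cv2.projectPoints(P,cv2.Rodrigues(T[:3,:3])[0],T[:3,3],K(c),np.array(c["dist"]))[0].reshape(-1,2)
def blobs(c,lo,hi,amin=30,roi=None):
    h=cv2.cvtColor(c["color"],cv2.COLOR_RGB2HSV); m=cv2.inRange(h,np.array(lo),np.array(hi))
    if roi: k=np.zeros_like(m); x0,y0,x1,y1=roi; k[y0:y1,x0:x1]=1; m=m*k
    cs=cv2.findContours(m,cv2.RETR_EXTERNAL,cv2.CHAIN_APPROX_NONE)[0]
    return sorted([k.reshape(-1,2) for k in cs if cv2.contourArea(k)>amin],key=lambda k:-cv2.contourArea(k))
def rect(c,k,z):
    P=cast(c,k,z)[:,:2]; (x,y),(w,h),a=cv2.minAreaRect(np.float32(P*1000))
    if w<h: w,h,a=h,w,a+90
    return np.array([x,y,w,h,(a+90)%180-90])  # mm, long-side dir deg
E
python3 - <<'E'
from h import *
c=camera("top"); s=camera("scene")
R=lambda n,lo,hi,z,roi,am=30:[print(n,len(k),rect(c,k,z)) for k in blobs(c,lo,hi,am,roi)[:4]]
R("mat",(60,80,40),(90,255,255),.003,(80,160,195,295))
R("plinth",(0,150,60),(8,255,255),.03,(385,185,490,270))
R("hall",(0,150,60),(8,255,255),.06,(240,170,320,230))
R("blue",(100,150,60),(125,255,255),.125,(240,140,330,210),10)
R("yel",(25,150,150),(32,255,255),.125,(230,200,320,260),10)
R("tree",(60,80,20),(90,255,255),.035,(220,130,340,270),8)
R("mug",(95,80,40),(115,255,255),.085,(150,100,205,165))
R("glue cap",(3,150,150),(18,255,255),.1,(320,300,350,330),8)
h=cv2.cvtColor(c["color"],cv2.COLOR_RGB2HSV)
for p in[(287,160),(287,177),(300,190),(269,226),(248,232),(285,200),(258,142),(230,244)]: print(p,h[p[1],p[0]])
a=cv2.resize(c["color"][130:275,215:345],None,fx=4.1,fy=4.1,interpolation=cv2.INTER_CUBIC)
cv2.imwrite("pics/b1.png",a[:,:,::-1])
E
```

```text
mat 379 [535.9751 322.882  237.0368 188.1104   7.1965]
plinth 247 [ 542.0682 -317.3891  165.0679  109.7393  -75.0633]
hall 135 [590.6012   6.5047  99.9624  48.5337  75.305 ]
blue 79 [648.472   -3.3322  42.1678  39.3147  77.8046]
blue 63 [617.6131 -53.4968  55.9118   9.125  -12.928 ]
blue 64 [641.6993  48.0776  55.0958  12.056   -6.7934]
yel 64 [533.0067  26.0007  42.8074  40.9024   1.4803]
yel 128 [499.8585  27.9773 113.7001  12.8433  72.1206]
tree 14 [466.8633 -33.5725  10.0737  10.0487 -43.8271]
tree 14 [500.9547 109.7412  10.2641  10.1261  47.0279]
tree 14 [683.1232 -84.565   10.5794  10.4195 -43.4032]
tree 13 [717.2478  59.6012  10.5684   9.1599 -42.7078]
mug 129 [724.0283 212.4406 110.7177  68.1181  35.2839]
glue cap 94 [353.1949 -99.8594  56.7278  24.7886  81.8359]
glue cap 25 [ 359.0916 -107.1033   16.758    15.0356    1.0376]
glue cap 103 [ 390.6862 -102.8292   48.9893   13.0736  -88.8553]
glue cap 34 [383.4634 -76.3669  22.743   10.9296  35.0272]
(287, 160) [106 209 160]
(287, 177) [ 19 121  59]
(300, 190) [ 15 131  66]
(269, 226) [ 27 247 217]
(248, 232) [ 14 185 154]
(285, 200) [  2 255 192]
(258, 142) [ 70 116 101]
(230, 244) [ 67 127 108]
```

View pics/b1.png

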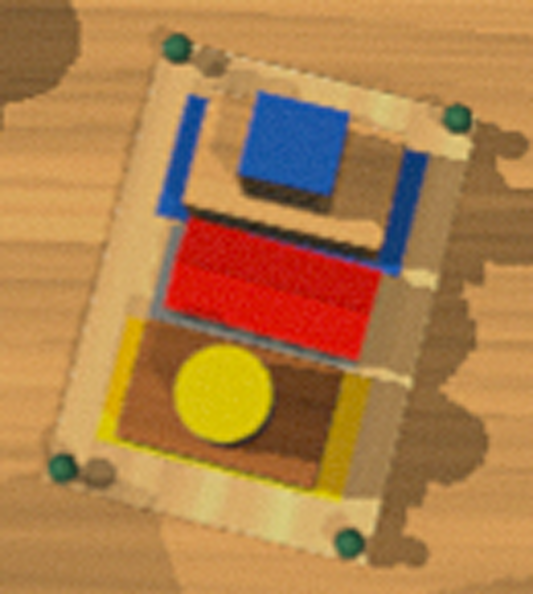

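The top-view crop shows the blue roof at about (295,143), the yellow roof at (222,393) and the hall between them at (275,285). The four trees confirm the board pose: centre about (592,13) mm, x axis at −13°. Next I turn the tool, then move over the blue tower.

```bash
cat >> h.py <<'E'
from scipy.spatial.transform import Rotation as Ro
def go(x,y,z,th):
    "target mm, jaw angle deg -> current state and shifts in tool axes (cm), yaw (rad); shifts for AFTER the turn and for BEFORE"
    o=get_obs(); R=Ro.from_euler("xyz",o["tcp_rot"]).as_matrix(); p=o["eef_pos"]*1000
    t0=np.degrees(np.arctan2(R[1,1],R[0,1])); d=(np.array([x,y,z])-p)/10
    out=[]
    for t in(t0,th):
        a=np.radians(t); out.append(np.array([-d[2],d[0]*np.cos(a)+d[1]*np.sin(a),d[0]*np.sin(a)-d[1]*np.cos(a)]))
    print("t",round(float(o["t"]),2),"p",p.round(1),"th",t0.round(1),"down",R[:,0].round(3),"w",round(float(o["width"])*1000,1),"F",o["contact_force"].round(1))
    print(" yaw",round(-np.radians((th-t0+180)%360-180),3),"xyz before-turn",out[0].round(2),"after-turn",out[1].round(2))
E
python3 -c "
from h import *
go(648.5,-3,190,-13)"
```

```text
t 0.2 p [ 167.4 -497.1  230.8] th -71.4 down [-0.     0.001 -1.   ] w 85.0 F [-0.7 -0.6  0.1]
 yaw -1.019 xyz before-turn [  4.08 -31.48 -61.36] after-turn [  4.08  35.76 -58.97]
```

>>> apply_moves([
  {"claw": 8.5,"yaw": -0.13},
  {"yaw": -0.13},
  {"yaw": -0.13},
  {"yaw": -0.13},
  {"yaw": -0.13},
  {"yaw": -0.13},
  {"yaw": -0.13},
  {"yaw": -0.11},
], grip_force=40)

```text
invalid input
```

>>> apply_moves([
  {"y": 1.2,"z": -1.8},
  {"y": 2.3,"z": -3.8},
  {"y": 2.3,"z": -3.8},
  {"y": 2.3,"z": -3.8},
  {"y": 2.3,"z": -3.8},
  {"y": 2.3,"z": -3.8},
  {"y": 2.3,"z": -3.8},
  {"y": 2.3,"z": -3.8},
])

```text
invalid input
```

>>> apply_moves([
  {"y": 2.3,"z": -3.8},
  {"y": 2.3,"z": -3.8},
  {"y": 2.3,"z": -3.8},
  {"y": 2.3,"z": -3.8},
  {"y": 2.3,"z": -3.8},
  {"y": 2.3,"z": -3.8},
  {"y": 2.3,"z": -3.8},
  {"y": 2.3,"z": -3.8},
])

```text
invalid input
```

```bash
python3 -c "
from h import *
go(648.5,-3,190,-13)"
```

```text
t 0.2 p [ 167.4 -497.1  230.8] th -71.4 down [-0.     0.001 -1.   ] w 85.0 F [-0.7 -0.6  0.1]
 yaw -1.019 xyz before-turn [  4.08 -31.48 -61.36] after-turn [  4.08  35.76 -58.97]
```

>>> apply_moves([
  {"claw": 8.5,"x": 0,"y": 0,"z": 0,"yaw": -0.13},
  {"claw": 8.5,"x": 0,"y": 0,"z": 0,"yaw": -0.13},
  {"claw": 8.5,"x": 0,"y": 0,"z": 0,"yaw": -0.13},
  {"claw": 8.5,"x": 0,"y": 0,"z": 0,"yaw": -0.13},
  {"claw": 8.5,"x": 0,"y": 0,"z": 0,"yaw": -0.13},
  {"claw": 8.5,"x": 0,"y": 0,"z": 0,"yaw": -0.13},
  {"claw": 8.5,"x": 0,"y": 0,"z": 0,"yaw": -0.13},
  {"claw": 8.5,"x": 0,"y": 0,"z": 0,"yaw": -0.11},
], grip_force=40)

```text
t: 1.0
eef_pos: [0.1675, -0.4973, 0.2311]
tcp_rot: [-2.572, 1.57, 1.919]
contact_force: [-0.2, -0.1, 0.0]
width: 0.0849
```

```bash
python3 -c "
from h import *
go(648.5,-3,190,-13)"
```

```text
t 1.0 p [ 167.5 -497.3  231.1] th -12.7 down [-0.     0.001 -1.   ] w 84.9 F [-0.2 -0.1  0. ]
 yaw 0.006 xyz before-turn [  4.11  36.09 -58.78] after-turn [  4.11  35.75 -58.99]
```

>>> apply_moves([
  {"claw": 8.5,"x": 0,"y": 1.2,"z": -1.8,"yaw": 0},
  {"claw": 8.5,"x": 0,"y": 2.3,"z": -3.8,"yaw": 0},
  {"claw": 8.5,"x": 0,"y": 2.3,"z": -3.8,"yaw": 0},
  {"claw": 8.5,"x": 0,"y": 2.3,"z": -3.8,"yaw": 0},
  {"claw": 8.5,"x": 0,"y": 2.3,"z": -3.8,"yaw": 0},
  {"claw": 8.5,"x": 0,"y": 2.3,"z": -3.8,"yaw": 0},
  {"claw": 8.5,"x": 0,"y": 2.3,"z": -3.8,"yaw": 0},
  {"claw": 8.5,"x": 0,"y": 2.3,"z": -3.8,"yaw": 0},
])

```text
t: 1.8
eef_pos: [0.4007, -0.258, 0.2313]
tcp_rot: [0.59, 1.571, -1.207]
contact_force: [1.4, 0.2, 0.2]
width: 0.0847
```

>>> apply_moves([
  {"claw": 8.5,"x": 0,"y": 2.3,"z": -3.8,"yaw": 0},
  {"claw": 8.5,"x": 0,"y": 2.3,"z": -3.8,"yaw": 0},
  {"claw": 8.5,"x": 0,"y": 2.3,"z": -3.8,"yaw": 0},
  {"claw": 8.5,"x": 0,"y": 2.3,"z": -3.8,"yaw": 0},
  {"claw": 8.5,"x": 0,"y": 2.3,"z": -3.8,"yaw": 0},
  {"claw": 8.5,"x": 0,"y": 2.3,"z": -3.8,"yaw": 0},
  {"claw": 8.5,"x": 0,"y": 2.3,"z": -3.8,"yaw": 0},
  {"claw": 8.5,"x": 0,"y": 2.3,"z": -3.8,"yaw": 0},
])

```text
t: 2.6
eef_pos: [0.6481, -0.003, 0.231]
tcp_rot: [-0.945, 1.57, -2.741]
contact_force: [0.7, -1.4, -0.5]
width: 0.085
```

```bash
python3 -c "
from h import *
go(648.5,-3,190,-13)"
```

```text
t 2.6 p [648.1  -3.  231. ] th -12.9 down [-0. -0. -1.] w 85.0 F [ 0.7 -1.4 -0.5]
 yaw 0.001 xyz before-turn [ 4.1   0.04 -0.  ] after-turn [ 4.1   0.04 -0.  ]
```

>>> apply_moves([
  {"claw": 8.5,"x": 2,"y": 0,"z": 0,"yaw": 0},
  {"claw": 8.5,"x": 2.5,"y": 0,"z": 0,"yaw": 0},
  {"claw": 8.5,"x": 2.5,"y": 0,"z": 0,"yaw": 0},
  {"claw": 8.5,"x": 2.5,"y": 0,"z": 0,"yaw": 0},
  {"claw": 8.5,"x": 2,"y": 0,"z": 0,"yaw": 0},
  {"claw": 8.5,"x": 2,"y": 0,"z": 0,"yaw": 0},
  {"claw": 8.5,"x": 1.2,"y": 0,"z": 0,"yaw": 0},
  {"claw": 8.5,"x": 0,"y": 0,"z": 0,"yaw": 0},
])

```text
t: 3.4
eef_pos: [0.6455, -0.0045, 0.0821]
tcp_rot: [-1.347, 1.566, 3.139]
contact_force: [-0.6, -0.6, -0.0]
width: 0.0852
```

>>> apply_moves([
  {"claw": 3,"x": 0,"y": 0,"z": 0,"yaw": 0},
  {"claw": 3,"x": 0,"y": 0,"z": 0,"yaw": 0},
  {"claw": 3,"x": 0,"y": 0,"z": 0,"yaw": 0},
  {"claw": 3,"x": 0,"y": 0,"z": 0,"yaw": 0},
  {"claw": 3,"x": 0,"y": 0,"z": 0,"yaw": 0},
  {"claw": 3,"x": 0,"y": 0,"z": 0,"yaw": 0},
  {"claw": 3,"x": 0,"y": 0,"z": 0,"yaw": 0},
  {"claw": 3,"x": 0,"y": 0,"z": 0,"yaw": 0},
], grip_force=40)

```text
t: 4.2
eef_pos: [0.6483, -0.0046, 0.0856]
tcp_rot: [1.771, 1.568, -0.026]
contact_force: [0.9, -0.3, 4.9]
width: 0.0395
```

```bash
python3 -c "
from h import *
go(591,330,240,7.2)
c=camera('scene'); cv2.imwrite('pics/s1.png',cv2.resize(c['color'][100:320,160:400],None,fx=2.5,fy=2.5)[:,:,::-1])"
```

```text
t 4.2 p [648.3  -4.6  85.6] th -13.0 down [ 0.003 -0.    -1.   ] w 39.5 F [ 0.9 -0.3  4.9]
 yaw -0.352 xyz before-turn [-15.44 -13.08 -31.32] after-turn [-15.44  -1.49 -33.91]
```

View pics/s1.png

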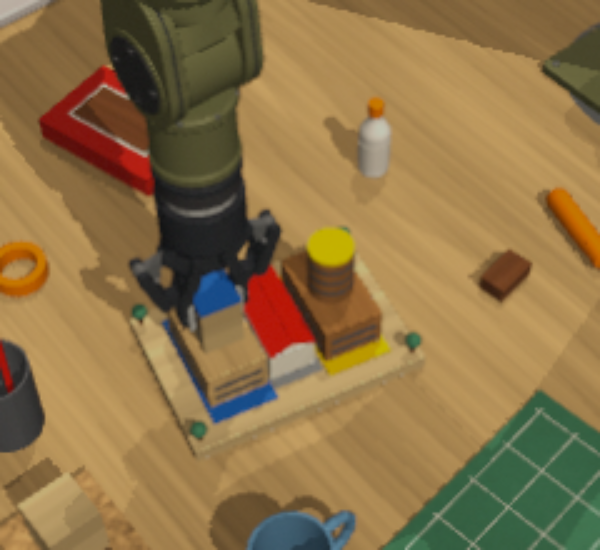

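Grip on the blue tower holds at 39.5 mm. The picture shows the fingers around the roof and the other models undisturbed, so I lift and carry it to the mat.

>>> apply_moves([
  {"claw": 3,"x": -0.5,"y": 0,"z": 0,"yaw": 0},
  {"claw": 3,"x": -1,"y": 0,"z": 0,"yaw": 0},
  {"claw": 3,"x": -2,"y": 0,"z": 0,"yaw": 0},
  {"claw": 3,"x": -2.5,"y": 0,"z": 0,"yaw": 0},
  {"claw": 3,"x": -2.5,"y": 0,"z": 0,"yaw": 0},
  {"claw": 3,"x": -2.5,"y": 0,"z": 0,"yaw": 0},
  {"claw": 3,"x": -2.5,"y": 0,"z": 0,"yaw": 0},
  {"claw": 3,"x": -2,"y": 0,"z": 0,"yaw": 0},
])

```text
t: 5.05
eef_pos: [0.647, -0.0044, 0.2411]
tcp_rot: [1.971, 1.57, 0.174]
contact_force: [0.4, 0.0, -2.6]
width: 0.0398
```

>>> apply_moves([
  {"claw": 3,"x": 0,"y": 0,"z": 0,"yaw": -0.06},
  {"claw": 3,"x": 0,"y": 0,"z": 0,"yaw": -0.1},
  {"claw": 3,"x": 0,"y": 0,"z": 0,"yaw": -0.1},
  {"claw": 3,"x": 0,"y": 0,"z": 0,"yaw": -0.09},
  {"claw": 3,"x": 0,"y": -0.1,"z": -1.5,"yaw": 0},
  {"claw": 3,"x": 0,"y": -0.1,"z": -3,"yaw": 0},
  {"claw": 3,"x": 0,"y": -0.1,"z": -3,"yaw": 0},
  {"claw": 3,"x": 0,"y": -0.1,"z": -3,"yaw": 0},
])

```text
t: 5.85
eef_pos: [0.6293, 0.101, 0.2393]
tcp_rot: [-2.17, 1.57, 2.664]
contact_force: [0.5, 0.1, -1.3]
width: 0.0395
```

>>> apply_moves([
  {"claw": 3,"x": 0,"y": -0.1,"z": -3,"yaw": 0},
  {"claw": 3,"x": 0,"y": -0.1,"z": -3,"yaw": 0},
  {"claw": 3,"x": 0,"y": -0.1,"z": -3,"yaw": 0},
  {"claw": 3,"x": 0,"y": -0.1,"z": -3.5,"yaw": 0},
  {"claw": 3,"x": 0,"y": -0.1,"z": -3.5,"yaw": 0},
  {"claw": 3,"x": 0,"y": -0.1,"z": -3.5,"yaw": 0},
  {"claw": 3,"x": 0,"y": -0.1,"z": -2.5,"yaw": 0},
  {"claw": 3,"x": 0,"y": -0.1,"z": -1.4,"yaw": 0},
])

```text
t: 6.65
eef_pos: [0.5918, 0.3334, 0.2391]
tcp_rot: [-2.105, 1.57, 2.732]
contact_force: [-0.4, -0.4, -1.3]
width: 0.0396
```

```bash
python3 -c "
from h import *
go(591,330,69,7.2)"
```

```text
t 6.65 p [591.8 333.4 239.1] th 7.2 down [-0.001  0.    -1.   ] w 39.6 F [-0.4 -0.4 -1.3]
 yaw -0.0 xyz before-turn [17.01 -0.13  0.33] after-turn [17.01 -0.13  0.33]
```

>>> apply_moves([
  {"claw": 3,"x": 1,"y": 0,"z": 0.3,"yaw": 0},
  {"claw": 3,"x": 2.5,"y": 0,"z": 0,"yaw": 0},
  {"claw": 3,"x": 3,"y": 0,"z": 0,"yaw": 0},
  {"claw": 3,"x": 3,"y": 0,"z": 0,"yaw": 0},
  {"claw": 3,"x": 2.5,"y": 0,"z": 0,"yaw": 0},
  {"claw": 3,"x": 2,"y": 0,"z": 0,"yaw": 0},
  {"claw": 3,"x": 1,"y": 0,"z": 0,"yaw": 0},
  {"claw": 3,"x": 1,"y": 0,"z": 0,"yaw": 0},
])

```text
t: 7.45
eef_pos: [0.5936, 0.3262, 0.0786]
tcp_rot: [-0.868, 1.57, -2.316]
contact_force: [0.5, -0.6, -1.1]
width: 0.0398
```

>>> apply_moves([
  {"claw": 3,"x": 0.3,"y": 0,"z": 0,"yaw": 0},
  {"claw": 3,"x": 0.3,"y": 0,"z": 0,"yaw": 0},
  {"claw": 3,"x": 0.2,"y": 0,"z": 0,"yaw": 0},
  {"claw": 3,"x": 0.2,"y": 0,"z": 0,"yaw": 0},
  {"claw": 3,"x": 0.1,"y": 0,"z": 0,"yaw": 0},
  {"claw": 3,"x": 0,"y": 0,"z": 0,"yaw": 0},
  {"claw": 3,"x": 0,"y": 0,"z": 0,"yaw": 0},
  {"claw": 3,"x": 0,"y": 0,"z": 0,"yaw": 0},
])

```text
t: 8.25
eef_pos: [0.594, 0.3276, 0.0686]
tcp_rot: [2.019, 1.57, 0.572]
contact_force: [0.3, 0.1, -0.9]
width: 0.0394
```

```bash
python3 -c "
from h import *
go(591,330,69,7.2)"
```

```text
t 8.25 p [594.  327.6  68.6] th 7.1 down [ 0.001  0.    -1.   ] w 39.4 F [ 0.3  0.1 -0.9]
 yaw -0.002 xyz before-turn [-0.04 -0.27 -0.27] after-turn [-0.04 -0.27 -0.27]
```

>>> apply_moves([
  {"claw": 3,"x": 0.1,"y": 0,"z": 0,"yaw": 0},
  {"claw": 3,"x": 0,"y": 0,"z": 0,"yaw": 0},
  {"claw": 4.5,"x": 0,"y": 0,"z": 0,"yaw": 0},
  {"claw": 6,"x": 0,"y": 0,"z": 0,"yaw": 0},
  {"claw": 8.5,"x": 0,"y": 0,"z": 0,"yaw": 0},
  {"claw": 8.5,"x": 0,"y": 0,"z": 0,"yaw": 0},
  {"claw": 8.5,"x": 0,"y": 0,"z": 0,"yaw": 0},
  {"claw": 8.5,"x": 0,"y": 0,"z": 0,"yaw": 0},
])

```text
t: 9.05
eef_pos: [0.5937, 0.3274, 0.0672]
tcp_rot: [-0.959, 1.571, -2.406]
contact_force: [-0.1, 0.1, 0.1]
width: 0.0851
```

>>> apply_moves([
  {"claw": 8.5,"x": -1,"y": 0,"z": 0,"yaw": 0},
  {"claw": 8.5,"x": -2,"y": 0,"z": 0,"yaw": 0},
  {"claw": 8.5,"x": -2.5,"y": 0,"z": 0,"yaw": 0},
  {"claw": 8.5,"x": -2.5,"y": 0,"z": 0,"yaw": 0},
  {"claw": 8.5,"x": -2.5,"y": 0,"z": 0,"yaw": 0},
  {"claw": 8.5,"x": -2.5,"y": 0,"z": 0,"yaw": 0},
  {"claw": 8.5,"x": -1.5,"y": 0,"z": 0,"yaw": 0.1},
  {"claw": 8.5,"x": -1,"y": 0,"z": 0,"yaw": 0.12},
])

```text
t: 9.85
eef_pos: [0.5945, 0.3278, 0.2252]
tcp_rot: [2.173, 1.567, 0.502]
contact_force: [0.3, 1.1, -0.1]
width: 0.0849
```

```bash
python3 -c "
from h import *
go(533,26,86,-13)"
```

```text
t 9.85 p [594.5 327.8 225.2] th -5.8 down [ 0.003  0.002 -1.   ] w 84.9 F [ 0.3  1.1 -0.1]
 yaw 0.126 xyz before-turn [13.92 -3.08 30.65] after-turn [13.92  0.8  30.79]
```

>>> apply_moves([
  {"claw": 8.5,"x": 0,"y": 0,"z": 0,"yaw": 0.126},
  {"claw": 8.5,"x": 0,"y": 0.1,"z": 3,"yaw": 0},
  {"claw": 8.5,"x": 0,"y": 0.1,"z": 4.5,"yaw": 0},
  {"claw": 8.5,"x": 0,"y": 0.1,"z": 4.8,"yaw": 0},
  {"claw": 8.5,"x": 0,"y": 0.1,"z": 4.8,"yaw": 0},
  {"claw": 8.5,"x": 0,"y": 0.1,"z": 4.8,"yaw": 0},
  {"claw": 8.5,"x": 0,"y": 0.1,"z": 4.8,"yaw": 0},
  {"claw": 8.5,"x": 0,"y": 0.1,"z": 3,"yaw": 0},
])

```text
t: 10.65
eef_pos: [0.5341, 0.0334, 0.2234]
tcp_rot: [0.985, 1.57, -0.81]
contact_force: [1.0, 0.3, -0.6]
width: 0.0851
```

>>> apply_moves([
  {"claw": 8.5,"x": 0,"y": 0.1,"z": 1.1,"yaw": 0},
  {"claw": 8.5,"x": 0,"y": 0,"z": 0,"yaw": 0},
  {"claw": 8.5,"x": 1,"y": 0,"z": 0,"yaw": 0},
  {"claw": 8.5,"x": 2,"y": 0,"z": 0,"yaw": 0},
  {"claw": 8.5,"x": 2,"y": 0,"z": 0,"yaw": 0},
  {"claw": 8.5,"x": 1,"y": 0,"z": 0,"yaw": 0},
  {"claw": 8.5,"x": 0,"y": 0,"z": 0,"yaw": 0},
  {"claw": 8.5,"x": 0,"y": 0,"z": 0,"yaw": 0},
])

```text
t: 11.45
eef_pos: [0.534, 0.0261, 0.1623]
tcp_rot: [-2.318, 1.571, 2.174]
contact_force: [0.1, 0.2, 0.3]
width: 0.0851
```

```bash
python3 -c "
from h import *
go(533,26,86,-13)"
```

```text
t 11.45 p [534.   26.1 162.3] th -12.6 down [-0.  0. -1.] w 85.1 F [0.1 0.2 0.3]
 yaw 0.006 xyz before-turn [ 7.63 -0.1   0.03] after-turn [ 7.63 -0.1   0.03]
```

>>> apply_moves([
  {"claw": 8.5,"x": 1,"y": -0.1,"z": 0,"yaw": 0.006},
  {"claw": 8.5,"x": 1.5,"y": 0,"z": 0,"yaw": 0},
  {"claw": 8.5,"x": 2,"y": 0,"z": 0,"yaw": 0},
  {"claw": 8.5,"x": 1.5,"y": 0,"z": 0,"yaw": 0},
  {"claw": 8.5,"x": 1,"y": 0,"z": 0,"yaw": 0},
  {"claw": 8.5,"x": 0.6,"y": 0,"z": 0,"yaw": 0},
  {"claw": 8.5,"x": 0,"y": 0,"z": 0,"yaw": 0},
  {"claw": 8.5,"x": 0,"y": 0,"z": 0,"yaw": 0},
])

```text
t: 12.25
eef_pos: [0.5333, 0.0255, 0.0868]
tcp_rot: [1.903, 1.57, 0.104]
contact_force: [-0.0, -1.4, 0.6]
width: 0.0851
```

>>> apply_moves([
  {"claw": 3,"x": 0,"y": 0,"z": 0,"yaw": 0},
  {"claw": 3,"x": 0,"y": 0,"z": 0,"yaw": 0},
  {"claw": 3,"x": 0,"y": 0,"z": 0,"yaw": 0},
  {"claw": 3,"x": 0,"y": 0,"z": 0,"yaw": 0},
  {"claw": 3,"x": 0,"y": 0,"z": 0,"yaw": 0},
  {"claw": 3,"x": 0,"y": 0,"z": 0,"yaw": 0},
  {"claw": 3,"x": 0,"y": 0,"z": 0,"yaw": 0},
  {"claw": 3,"x": 0,"y": 0,"z": 0,"yaw": 0},
])

```text
t: 13.05
eef_pos: [0.5331, 0.0255, 0.0869]
tcp_rot: [1.853, 1.57, 0.054]
contact_force: [-2.3, -0.3, 4.4]
width: 0.0433
```

>>> apply_moves([
  {"claw": 3,"x": -0.5,"y": 0,"z": 0,"yaw": 0},
  {"claw": 3,"x": -1,"y": 0,"z": 0,"yaw": 0},
  {"claw": 3,"x": -2,"y": 0,"z": 0,"yaw": 0},
  {"claw": 3,"x": -2.5,"y": 0,"z": 0,"yaw": 0},
  {"claw": 3,"x": -2.5,"y": 0,"z": 0,"yaw": 0},
  {"claw": 3,"x": -2.5,"y": 0,"z": 0,"yaw": 0},
  {"claw": 3,"x": -2.5,"y": 0,"z": 0,"yaw": 0},
  {"claw": 3,"x": -2,"y": 0,"z": 0,"yaw": 0},
])

```text
t: 13.85
eef_pos: [0.5328, 0.0254, 0.2432]
tcp_rot: [1.855, 1.57, 0.057]
contact_force: [-0.8, -0.2, -1.8]
width: 0.043
```

```bash
python3 -c "
from h import *
go(481,316,69,7.2)"
```

```text
t 13.85 p [532.8  25.4 243.2] th -13.1 down [ 0.001  0.    -1.   ] w 43.0 F [-0.8 -0.2 -1.8]
 yaw -0.354 xyz before-turn [ 17.42 -11.62 -27.13] after-turn [ 17.42  -1.5  -29.48]
```

>>> apply_moves([
  {"claw": 3,"x": 0,"y": 0,"z": 0,"yaw": -0.06},
  {"claw": 3,"x": 0,"y": 0,"z": 0,"yaw": -0.1},
  {"claw": 3,"x": 0,"y": 0,"z": 0,"yaw": -0.1},
  {"claw": 3,"x": 0,"y": 0,"z": 0,"yaw": -0.094},
  {"claw": 3,"x": 0,"y": -0.1,"z": -1.5,"yaw": 0},
  {"claw": 3,"x": 0,"y": -0.1,"z": -3,"yaw": 0},
  {"claw": 3,"x": 0,"y": -0.2,"z": -3,"yaw": 0},
  {"claw": 3,"x": 0,"y": -0.2,"z": -3,"yaw": 0},
])

```text
t: 14.65
eef_pos: [0.5129, 0.1305, 0.2414]
tcp_rot: [-2.482, 1.57, 2.354]
contact_force: [0.3, -0.4, -2.7]
width: 0.0433
```

>>> apply_moves([
  {"claw": 3,"x": 0,"y": -0.2,"z": -3,"yaw": 0},
  {"claw": 3,"x": 0,"y": -0.2,"z": -3,"yaw": 0},
  {"claw": 3,"x": 0,"y": -0.2,"z": -3,"yaw": 0},
  {"claw": 3,"x": 0,"y": -0.1,"z": -3,"yaw": 0},
  {"claw": 3,"x": 0,"y": -0.1,"z": -3,"yaw": 0},
  {"claw": 3,"x": 0,"y": -0.1,"z": -2.5,"yaw": 0},
  {"claw": 3,"x": 0,"y": 0,"z": -1.5,"yaw": 0},
  {"claw": 3,"x": 0,"y": 0,"z": 0,"yaw": 0},
])

```text
t: 15.45
eef_pos: [0.4801, 0.3183, 0.2412]
tcp_rot: [-2.727, 1.57, 2.113]
contact_force: [-0.1, 0.2, -1.9]
width: 0.043
```

>>> apply_moves([
  {"claw": 3,"x": 1,"y": 0,"z": 0,"yaw": 0},
  {"claw": 3,"x": 2.5,"y": 0,"z": 0,"yaw": 0},
  {"claw": 3,"x": 3,"y": 0,"z": 0,"yaw": 0},
  {"claw": 3,"x": 3,"y": 0,"z": 0,"yaw": 0},
  {"claw": 3,"x": 2.5,"y": 0,"z": 0,"yaw": 0},
  {"claw": 3,"x": 2,"y": 0,"z": 0,"yaw": 0},
  {"claw": 3,"x": 1,"y": 0,"z": 0,"yaw": 0},
  {"claw": 3,"x": 0.8,"y": 0,"z": 0,"yaw": 0},
])

```text
t: 16.25
eef_pos: [0.4806, 0.315, 0.0824]
tcp_rot: [-0.923, 1.569, -2.369]
contact_force: [-0.1, -0.6, -1.7]
width: 0.0431
```

```bash
python3 -c "
from h import *
go(481,316,69.5,7.2)"
```

```text
t 16.25 p [480.6 315.   82.4] th 7.1 down [-0.001 -0.001 -1.   ] w 43.1 F [-0.1 -0.6 -1.7]
 yaw -0.001 xyz before-turn [ 1.29  0.06 -0.1 ] after-turn [ 1.29  0.06 -0.1 ]
```

>>> apply_moves([
  {"claw": 3,"x": 0.5,"y": 0,"z": 0,"yaw": 0},
  {"claw": 3,"x": 0.4,"y": 0,"z": 0,"yaw": 0},
  {"claw": 3,"x": 0.2,"y": 0,"z": 0,"yaw": 0},
  {"claw": 3,"x": 0.1,"y": 0,"z": 0,"yaw": 0},
  {"claw": 3,"x": 0.1,"y": 0,"z": 0,"yaw": 0},
  {"claw": 3,"x": 0,"y": 0,"z": 0,"yaw": 0},
  {"claw": 3,"x": 0,"y": 0,"z": 0,"yaw": 0},
  {"claw": 4.5,"x": 0,"y": 0,"z": 0,"yaw": 0},
])

```text
t: 17.05
eef_pos: [0.481, 0.3165, 0.0707]
tcp_rot: [2.067, 1.57, 0.623]
contact_force: [-0.2, -0.6, -0.6]
width: 0.0449
```

>>> apply_moves([
  {"claw": 6,"x": 0,"y": 0,"z": 0,"yaw": 0},
  {"claw": 8.5,"x": 0,"y": 0,"z": 0,"yaw": 0},
  {"claw": 8.5,"x": 0,"y": 0,"z": 0,"yaw": 0},
  {"claw": 8.5,"x": 0,"y": 0,"z": 0,"yaw": 0},
  {"claw": 8.5,"x": -1,"y": 0,"z": 0,"yaw": 0},
  {"claw": 8.5,"x": -2,"y": 0,"z": 0,"yaw": 0},
  {"claw": 8.5,"x": -3,"y": 0,"z": 0,"yaw": 0},
  {"claw": 8.5,"x": -3,"y": 0,"z": 0,"yaw": 0},
])

```text
t: 17.85
eef_pos: [0.4805, 0.316, 0.1616]
tcp_rot: [-1.107, 1.57, -2.551]
contact_force: [0.5, -0.9, -0.1]
width: 0.0849
```

>>> apply_moves([
  {"claw": 8.5,"x": -3,"y": 0,"z": 0,"yaw": 0},
  {"claw": 8.5,"x": -2,"y": 0,"z": 0,"yaw": 0.06},
  {"claw": 8.5,"x": -1,"y": 0,"z": 0,"yaw": 0.1},
  {"claw": 8.5,"x": 0,"y": 0,"z": 0,"yaw": 0.1},
  {"claw": 8.5,"x": 0,"y": 0,"z": 0,"yaw": 0.092},
  {"claw": 8.5,"x": 0,"y": 0,"z": 0,"yaw": 0},
  {"claw": 8.5,"x": 0,"y": 0,"z": 0,"yaw": 0},
  {"claw": 8.5,"x": 0,"y": 0,"z": 0,"yaw": 0},
])

```text
t: 18.65
eef_pos: [0.4808, 0.3162, 0.2205]
tcp_rot: [2.913, 1.571, 1.117]
contact_force: [-0.0, 0.2, 0.6]
width: 0.0849
```

```bash
python3 - <<'E'
from h import *
c=camera("top")
R=lambda n,lo,hi,z,roi,am=30:[print(n,len(k),rect(c,k,z)) for k in blobs(c,lo,hi,am,roi)[:4]]
R("hall",(0,150,60),(8,255,255),.056,(240,170,320,230))
R("plotb",(100,150,40),(125,255,255),.020,(240,130,340,220))
R("ploty",(22,150,90),(32,255,255),.020,(225,190,340,270))
R("towb",(100,150,60),(125,255,255),.108,(80,120,230,300),60)
R("towy",(25,150,150),(32,255,255),.108,(80,160,230,300),10)
cv2.imwrite("pics/t2.png",c["color"][:,:,::-1])
go(590.6,6.5,200,-13)
E
```

```text
hall 133 [589.3597   6.9373 100.6857  45.1223  75.736 ]
plotb 169 [649.8365  -1.2984 127.0057  63.3993  76.8642]
ploty 178 [532.9573  26.3118 131.388   66.9328  76.5947]
towb 79 [594.7634 328.1555  43.259   40.4069 -82.129 ]
towy 55 [473.5689 324.39    24.081   15.3633 -88.1045]
t 18.7 p [480.8 316.2 220.4] th -12.9 down [-0. -0. -1.] w 85.2 F [-0.3  0.3 -0.4]
 yaw 0.002 xyz before-turn [ 2.04 17.62 27.74] after-turn [ 2.04 17.67 27.71]
```

View pics/t2.png

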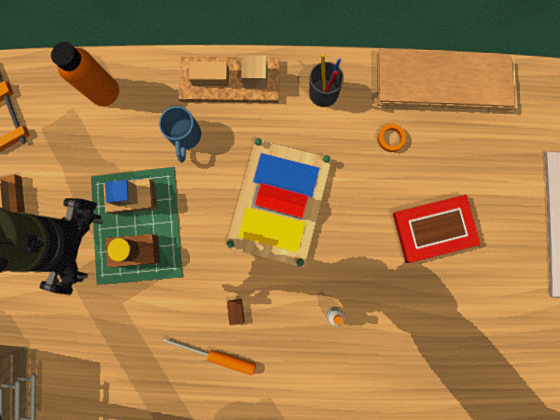

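Both towers stand on the mat, with roofs at (118,191) and (120,250), and the hall is free at (281,200). Now the hall.

>>> apply_moves([
  {"claw": 8.5,"x": 0,"y": 1.4,"z": 2.2,"yaw": 0.02},
  {"claw": 8.5,"x": 0,"y": 2.4,"z": 3.8,"yaw": 0},
  {"claw": 8.5,"x": 0,"y": 2.6,"z": 4.1,"yaw": 0},
  {"claw": 8.5,"x": 0,"y": 2.6,"z": 4.1,"yaw": 0},
  {"claw": 8.5,"x": 0,"y": 2.6,"z": 4.1,"yaw": 0},
  {"claw": 8.5,"x": 0,"y": 2.6,"z": 4.1,"yaw": 0},
  {"claw": 8.5,"x": 0,"y": 2.2,"z": 3.3,"yaw": 0},
  {"claw": 8.5,"x": 0,"y": 1.2,"z": 2,"yaw": 0},
])

```text
t: 19.5
eef_pos: [0.5854, 0.0018, 0.2202]
tcp_rot: [0.776, 1.57, -1.043]
contact_force: [0.2, 0.7, -0.2]
width: 0.0851
```

>>> apply_moves([
  {"claw": 8.5,"x": 1,"y": 0,"z": 0,"yaw": 0},
  {"claw": 8.5,"x": 2,"y": 0,"z": 0,"yaw": 0},
  {"claw": 8.5,"x": 2,"y": 0,"z": 0,"yaw": 0},
  {"claw": 8.5,"x": 2,"y": 0,"z": 0,"yaw": 0},
  {"claw": 8.5,"x": 2,"y": 0,"z": 0,"yaw": 0},
  {"claw": 8.5,"x": 1,"y": 0,"z": 0,"yaw": 0},
  {"claw": 8.5,"x": 0,"y": 0,"z": 0,"yaw": 0},
  {"claw": 8.5,"x": 0,"y": 0,"z": 0,"yaw": 0},
])

```text
t: 20.3
eef_pos: [0.5847, 0.0053, 0.1207]
tcp_rot: [2.284, 1.57, 0.468]
contact_force: [0.4, -0.6, 0.1]
width: 0.0849
```

```bash
python3 -c "
from h import *
go(590,6.7,27,-14)"
```

```text
t 20.3 p [584.7   5.3 120.7] th -14.1 down [ 0.  0. -1.] w 84.9 F [ 0.4 -0.6  0.1]
 yaw -0.001 xyz before-turn [ 9.37  0.48 -0.26] after-turn [ 9.37  0.48 -0.26]
```

>>> apply_moves([
  {"claw": 8.5,"x": 0.5,"y": 0.5,"z": -0.25,"yaw": 0},
  {"claw": 8.5,"x": 2,"y": 0,"z": 0,"yaw": 0},
  {"claw": 8.5,"x": 2,"y": 0,"z": 0,"yaw": 0},
  {"claw": 8.5,"x": 2,"y": 0,"z": 0,"yaw": 0},
  {"claw": 8.5,"x": 1.5,"y": 0,"z": 0,"yaw": 0},
  {"claw": 8.5,"x": 0.8,"y": 0,"z": 0,"yaw": 0},
  {"claw": 8.5,"x": 0.5,"y": 0,"z": 0,"yaw": 0},
  {"claw": 8.5,"x": 0,"y": 0,"z": 0,"yaw": 0},
])

```text
t: 21.1
eef_pos: [0.5903, 0.0061, 0.0273]
tcp_rot: [2.09, 1.571, 0.273]
contact_force: [-0.1, 0.9, 0.2]
width: 0.0847
```

>>> apply_moves([
  {"claw": 3.5,"x": 0,"y": 0,"z": 0,"yaw": 0},
  {"claw": 3.5,"x": 0,"y": 0,"z": 0,"yaw": 0},
  {"claw": 3.5,"x": 0,"y": 0,"z": 0,"yaw": 0},
  {"claw": 3.5,"x": 0,"y": 0,"z": 0,"yaw": 0},
  {"claw": 3.5,"x": 0,"y": 0,"z": 0,"yaw": 0},
  {"claw": 3.5,"x": 0,"y": 0,"z": 0,"yaw": 0},
  {"claw": 3.5,"x": 0,"y": 0,"z": 0,"yaw": 0},
  {"claw": 3.5,"x": 0,"y": 0,"z": 0,"yaw": 0},
], grip_force=35)

```text
t: 21.9
eef_pos: [0.5907, 0.0061, 0.0282]
tcp_rot: [1.846, 1.569, 0.029]
contact_force: [-0.1, -0.7, 5.6]
width: 0.0456
```

```bash
python3 -c "
from h import *
go(542,-317.4,150,15)"
```

```text
t 21.9 p [590.7   6.1  28.2] th -14.1 down [ 0.002  0.    -1.   ] w 45.6 F [-0.1 -0.7  5.6]
 yaw -0.508 xyz before-turn [-12.18   3.15  32.56] after-turn [-12.18 -13.08  29.99]
```

>>> apply_moves([
  {"claw": 3.5,"x": -0.5,"y": 0,"z": 0,"yaw": 0},
  {"claw": 3.5,"x": -1,"y": 0,"z": 0,"yaw": 0},
  {"claw": 3.5,"x": -2,"y": 0,"z": 0,"yaw": 0},
  {"claw": 3.5,"x": -2.5,"y": 0,"z": 0,"yaw": 0},
  {"claw": 3.5,"x": -2.5,"y": 0,"z": 0,"yaw": 0},
  {"claw": 3.5,"x": -2,"y": 0,"z": 0,"yaw": 0},
  {"claw": 3.5,"x": -1.5,"y": 0,"z": 0,"yaw": -0.05},
  {"claw": 3.5,"x": 0,"y": 0,"z": 0,"yaw": -0.1},
])

```text
t: 22.7
eef_pos: [0.5916, 0.0061, 0.1503]
tcp_rot: [1.662, 1.566, -0.002]
contact_force: [0.3, 0.0, -1.7]
width: 0.0453
```

>>> apply_moves([
  {"claw": 3.5,"x": 0,"y": 0,"z": 0,"yaw": -0.12},
  {"claw": 3.5,"x": 0,"y": 0,"z": 0,"yaw": -0.12},
  {"claw": 3.5,"x": 0,"y": 0,"z": 0,"yaw": -0.118},
  {"claw": 3.5,"x": 0,"y": -0.5,"z": 1.2,"yaw": 0},
  {"claw": 3.5,"x": 0,"y": -1.2,"z": 2.8,"yaw": 0},
  {"claw": 3.5,"x": 0,"y": -1.4,"z": 3.2,"yaw": 0},
  {"claw": 3.5,"x": 0,"y": -1.4,"z": 3.2,"yaw": 0},
  {"claw": 3.5,"x": 0,"y": -1.4,"z": 3.2,"yaw": 0},
])

```text
t: 23.5
eef_pos: [0.5673, -0.1426, 0.1474]
tcp_rot: [-1.164, 1.57, -2.476]
contact_force: [0.5, 0.4, -2.9]
width: 0.0451
```

>>> apply_moves([
  {"claw": 3.5,"x": 0,"y": -1.4,"z": 3.2,"yaw": 0},
  {"claw": 3.5,"x": 0,"y": -1.4,"z": 3.2,"yaw": 0},
  {"claw": 3.5,"x": 0,"y": -1.4,"z": 3.2,"yaw": 0},
  {"claw": 3.5,"x": 0,"y": -1.4,"z": 3.2,"yaw": 0},
  {"claw": 3.5,"x": 0,"y": -1,"z": 2.4,"yaw": 0},
  {"claw": 3.5,"x": 0,"y": -0.6,"z": 1.2,"yaw": 0},
  {"claw": 3.5,"x": 0,"y": 0,"z": 0,"yaw": 0},
  {"claw": 3.5,"x": 0,"y": 0,"z": 0,"yaw": 0},
])

```text
t: 24.3
eef_pos: [0.5408, -0.3169, 0.1471]
tcp_rot: [-2.999, 1.569, 1.974]
contact_force: [0.3, 0.5, -1.6]
width: 0.0456
```

```bash
python3 - <<'E'
from h import *
im=cv2.imread("pics/t2.png")[:,:,::-1].copy(); c=camera("top"); c["color"]=im
h=cv2.cvtColor(im,cv2.COLOR_RGB2HSV); m=cv2.inRange(h,np.array((0,180,60)),np.array((6,255,255)))
# hole of the red top: non-red region inside
cs,hi=cv2.findContours(m[180:275,380:495],cv2.RETR_CCOMP,cv2.CHAIN_APPROX_NONE)
for k,q in zip(cs,hi[0]):
    if cv2.contourArea(k)>500: print("hole" if q[3]>=0 else "outer",rect(c,k.reshape(-1,2)+[380,180],.03))
for k in blobs(c,(0,0,120),(179,90,255),20,(400,200,480,255))[:1]: print("white",rect(c,k,.03))
go(541.5,-319,41,15)
E
```

```text
outer [ 542.0693 -317.3358  164.6244  108.7808  -74.9692]
hole [ 543.4005 -320.6613  120.8486   67.4271  -74.8394]
white [ 543.3657 -320.6214  114.2037   60.3342  -75.0514]
t 24.35 p [ 541.  -316.4  147.2] th 15.0 down [-0.     0.001 -1.   ] w 45.3 F [-0.1  0.  -2.3]
 yaw 0.0 xyz before-turn [10.62 -0.02  0.26] after-turn [10.62 -0.02  0.26]
```

>>> apply_moves([
  {"claw": 3.5,"x": 0,"y": 0.12,"z": 0.47,"yaw": 0},
  {"claw": 3.5,"x": 1.5,"y": 0,"z": 0,"yaw": 0},
  {"claw": 3.5,"x": 2,"y": 0,"z": 0,"yaw": 0},
  {"claw": 3.5,"x": 2,"y": 0,"z": 0,"yaw": 0},
  {"claw": 3.5,"x": 2,"y": 0,"z": 0,"yaw": 0},
  {"claw": 3.5,"x": 1.2,"y": 0,"z": 0,"yaw": 0},
  {"claw": 3.5,"x": 0.8,"y": 0,"z": 0,"yaw": 0},
  {"claw": 3.5,"x": 0.3,"y": 0,"z": 0,"yaw": 0},
])

```text
t: 25.15
eef_pos: [0.5436, -0.3213, 0.0487]
tcp_rot: [-2.406, 1.57, 2.569]
contact_force: [-0.2, -0.3, -1.5]
width: 0.0454
```

>>> apply_moves([
  {"claw": 3.5,"x": 0.3,"y": 0,"z": 0,"yaw": 0},
  {"claw": 3.5,"x": 0.2,"y": 0,"z": 0,"yaw": 0},
  {"claw": 3.5,"x": 0.2,"y": 0,"z": 0,"yaw": 0},
  {"claw": 3.5,"x": 0.1,"y": 0,"z": 0,"yaw": 0},
  {"claw": 3.5,"x": 0.1,"y": 0,"z": 0,"yaw": 0},
  {"claw": 3.5,"x": 0,"y": 0,"z": 0,"yaw": 0},
  {"claw": 3.5,"x": 0,"y": 0,"z": 0,"yaw": 0},
  {"claw": 3.5,"x": 0,"y": 0,"z": 0,"yaw": 0},
])

```text
t: 25.95
eef_pos: [0.5436, -0.3219, 0.0404]
tcp_rot: [0.884, 1.571, -0.425]
contact_force: [-0.0, 0.3, -2.5]
width: 0.0453
```

```bash
python3 - <<'E'
from h import *
go(543.4,-320.6,40.2,15)
E
```

```text
t 25.95 p [ 543.6 -321.9   40.4] th 15.0 down [ 0. -0. -1.] w 45.3 F [-0.   0.3 -2.5]
 yaw 0.0 xyz before-turn [ 0.02  0.01 -0.13] after-turn [ 0.02  0.01 -0.13]
```

>>> apply_moves([
  {"claw": 3.5,"x": 0.1,"y": 0,"z": 0,"yaw": 0},
  {"claw": 3.5,"x": 0.05,"y": 0,"z": 0,"yaw": 0},
  {"claw": 3.5,"x": 0,"y": 0,"z": 0,"yaw": 0},
  {"claw": 3.5,"x": 0,"y": 0,"z": 0,"yaw": 0},
  {"claw": 5,"x": 0,"y": 0,"z": 0,"yaw": 0},
  {"claw": 6.5,"x": 0,"y": 0,"z": 0,"yaw": 0},
  {"claw": 8.5,"x": 0,"y": 0,"z": 0,"yaw": 0},
  {"claw": 8.5,"x": 0,"y": 0,"z": 0,"yaw": 0},
])

```text
t: 26.75
eef_pos: [0.5436, -0.3218, 0.0387]
tcp_rot: [-2.174, 1.571, 2.8]
contact_force: [-0.3, 0.6, 0.3]
width: 0.0854
```

>>> apply_moves([
  {"claw": 8.5,"x": 0,"y": 0,"z": 0,"yaw": 0},
  {"claw": 8.5,"x": 0,"y": 0,"z": 0,"yaw": 0},
  {"claw": 8.5,"x": -1,"y": 0,"z": 0,"yaw": 0},
  {"claw": 8.5,"x": -2,"y": 0,"z": 0,"yaw": 0},
  {"claw": 8.5,"x": -3,"y": 0,"z": 0,"yaw": 0},
  {"claw": 8.5,"x": -4,"y": 0,"z": 0,"yaw": 0},
  {"claw": 8.5,"x": -4,"y": 0,"z": 0,"yaw": 0},
  {"claw": 8.5,"x": -4,"y": 0,"z": 0,"yaw": 0},
])

```text
t: 27.55
eef_pos: [0.5433, -0.3217, 0.2212]
tcp_rot: [0.782, 1.57, -0.526]
contact_force: [0.7, -0.3, -0.4]
width: 0.0847
```

>>> apply_moves([
  {"claw": 8.5,"x": 0,"y": 0,"z": -2,"yaw": 0.02},
  {"claw": 8.5,"x": 0,"y": 0,"z": -4,"yaw": 0.03},
  {"claw": 8.5,"x": 0,"y": 0,"z": -4,"yaw": 0.03},
  {"claw": 8.5,"x": 0,"y": 0,"z": -4,"yaw": 0.03},
  {"claw": 8.5,"x": 0,"y": 0,"z": -4,"yaw": 0.026},
  {"claw": 8.5,"x": 0,"y": 0,"z": -4,"yaw": 0},
  {"claw": 8.5,"x": 0,"y": 0,"z": -4,"yaw": 0},
  {"claw": 8.5,"x": 0,"y": 0,"z": -2,"yaw": 0},
])

```text
t: 28.35
eef_pos: [0.4937, -0.0438, 0.2198]
tcp_rot: [2.375, 1.57, 0.933]
contact_force: [0.6, -0.9, 0.5]
width: 0.0849
```

```bash
python3 - <<'E'
from h import *
c=camera("top")
for k in blobs(c,(0,180,60),(6,255,255),30,(380,180,495,275))[:3]: print(rect(c,k,.066),rect(c,k,.03))
cv2.imwrite("pics/t3.png",cv2.resize(c["color"][175:280,375:500],None,fx=5,fy=5)[:,:,::-1])
go(594,327.5,220,7.2)
E
```

```text
[ 542.1505 -316.2558  136.3572  104.5846  -75.1039] [ 545.1239 -328.2405  141.8315  108.7833  -75.1039]
t 28.4 p [493.4 -42.1 219.8] th 7.4 down [ 0.     0.003 -1.   ] w 84.8 F [-0.7  1.9  0.7]
 yaw 0.004 xyz before-turn [ -0.02  14.77 -35.35] after-turn [ -0.02  14.61 -35.41]
```

View pics/t3.png

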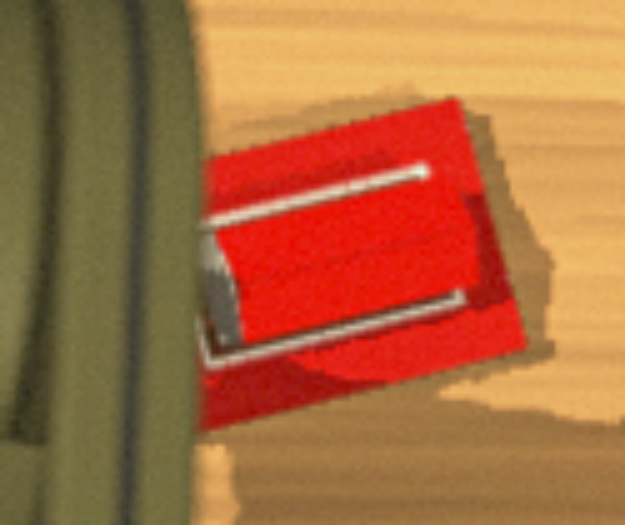

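Hall is inside the outline, though the arm covers its left part. I move over the blue tower and check it with a clear view.

>>> apply_moves([
  {"claw": 8.5,"x": 0,"y": 1,"z": -2.2,"yaw": 0},
  {"claw": 8.5,"x": 0,"y": 1.9,"z": -4.5,"yaw": 0},
  {"claw": 8.5,"x": 0,"y": 1.9,"z": -4.6,"yaw": 0},
  {"claw": 8.5,"x": 0,"y": 1.9,"z": -4.6,"yaw": 0},
  {"claw": 8.5,"x": 0,"y": 1.9,"z": -4.6,"yaw": 0},
  {"claw": 8.5,"x": 0,"y": 1.9,"z": -4.6,"yaw": 0},
  {"claw": 8.5,"x": 0,"y": 1.9,"z": -4.6,"yaw": 0},
  {"claw": 8.5,"x": 0,"y": 1.5,"z": -3.7,"yaw": 0},
])

```text
t: 29.2
eef_pos: [0.5911, 0.3049, 0.2194]
tcp_rot: [1.98, 1.569, 0.536]
contact_force: [0.4, 0.1, 0.2]
width: 0.0851
```

>>> apply_moves([
  {"claw": 8.5,"x": 0,"y": 0.7,"z": -2,"yaw": 0},
  {"claw": 8.5,"x": 0,"y": 0,"z": 0,"yaw": 0},
  {"claw": 8.5,"x": 0,"y": 0,"z": 0,"yaw": 0},
  {"claw": 8.5,"x": 0,"y": 0,"z": 0,"yaw": 0},
  {"claw": 8.5,"x": 0,"y": 0,"z": 0,"yaw": 0},
  {"claw": 8.5,"x": 0,"y": 0,"z": 0,"yaw": 0},
  {"claw": 8.5,"x": 0,"y": 0,"z": 0,"yaw": 0},
  {"claw": 8.5,"x": 0,"y": 0,"z": 0,"yaw": 0},
])

```text
t: 30.0
eef_pos: [0.5949, 0.3226, 0.219]
tcp_rot: [1.85, 1.571, 0.405]
contact_force: [0.4, 0.0, -0.1]
width: 0.0852
```

```bash
python3 - <<'E'
from h import *
c=camera("top"); s=camera("scene")
a=np.radians(-75); u=np.array([np.cos(a),np.sin(a)]); v=np.array([-u[1],u[0]]); C=np.array([.5434,-.3206])
P=[[*(C+i*.05*u+j*.023*v),.066] for i,j in((1,1),(1,-1),(-1,-1),(-1,1))]+[[*(C+i*.05*u),.077] for i in(1,-1)]
def draw(c,w,h):
    q=proj(c,P); x,y=(q.mean(0)-[w/2,h/2]).astype(int)
    im=cv2.resize(c["color"][y:y+h,x:x+w],None,fx=4,fy=4,interpolation=cv2.INTER_CUBIC)
    for p in q: cv2.drawMarker(im,tuple(int(t) for t in (p-[x,y]+.5)*4),(0,255,255),cv2.MARKER_CROSS,14,1)
    return im
cv2.imwrite("pics/t4.png",np.hstack([draw(c,100,90),draw(s,100,90)])[:,:,::-1])
go(594,327.5,67.5,7.2)
E
```

```text
t 30.1 p [594.9 322.9 218.9] th 7.2 down [ 0.  0. -1.] w 85.1 F [ 0.5  0.1 -0.7]
 yaw 0.0 xyz before-turn [15.14 -0.03 -0.47] after-turn [15.14 -0.03 -0.47]
```

View pics/t4.png

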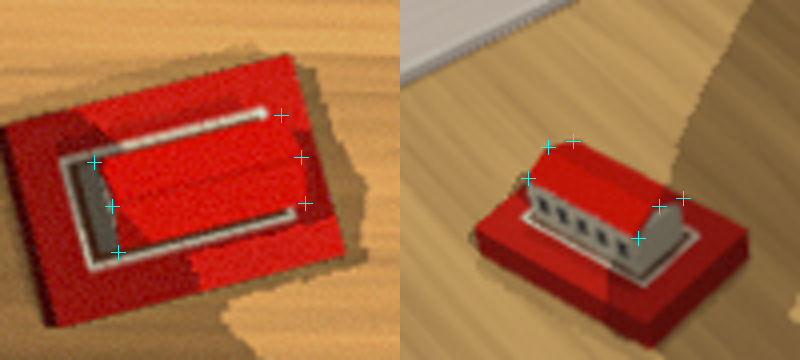

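Hall checks out: in both views the roof ends and eaves fall within about 2 mm of the predicted marks. Now the blue tower goes back.

>>> apply_moves([
  {"claw": 8.5,"x": 1,"y": 0,"z": -0.4,"yaw": 0},
  {"claw": 8.5,"x": 2,"y": 0,"z": 0,"yaw": 0},
  {"claw": 8.5,"x": 3,"y": 0,"z": 0,"yaw": 0},
  {"claw": 8.5,"x": 3,"y": 0,"z": 0,"yaw": 0},
  {"claw": 8.5,"x": 2.5,"y": 0,"z": 0,"yaw": 0},
  {"claw": 8.5,"x": 2,"y": 0,"z": 0,"yaw": 0},
  {"claw": 8.5,"x": 1.3,"y": 0,"z": 0,"yaw": 0},
  {"claw": 8.5,"x": 0,"y": 0,"z": 0,"yaw": 0},
])

```text
t: 30.9
eef_pos: [0.5926, 0.3263, 0.068]
tcp_rot: [-1.209, 1.566, -2.654]
contact_force: [-0.1, 0.0, -0.1]
width: 0.0852
```

>>> apply_moves([
  {"claw": 3,"x": 0,"y": 0,"z": 0,"yaw": 0},
  {"claw": 3,"x": 0,"y": 0,"z": 0,"yaw": 0},
  {"claw": 3,"x": 0,"y": 0,"z": 0,"yaw": 0},
  {"claw": 3,"x": 0,"y": 0,"z": 0,"yaw": 0},
  {"claw": 3,"x": 0,"y": 0,"z": 0,"yaw": 0},
  {"claw": 3,"x": 0,"y": 0,"z": 0,"yaw": 0},
  {"claw": 3,"x": 0,"y": 0,"z": 0,"yaw": 0},
  {"claw": 3,"x": 0,"y": 0,"z": 0,"yaw": 0},
], grip_force=40)

```text
t: 31.7
eef_pos: [0.5951, 0.3275, 0.0723]
tcp_rot: [2.008, 1.568, 0.563]
contact_force: [-1.9, -0.5, 5.8]
width: 0.0395
```

>>> apply_moves([
  {"claw": 3,"x": -0.5,"y": 0,"z": 0,"yaw": 0},
  {"claw": 3,"x": -1,"y": 0,"z": 0,"yaw": 0},
  {"claw": 3,"x": -2,"y": 0,"z": 0,"yaw": 0},
  {"claw": 3,"x": -2.5,"y": 0,"z": 0,"yaw": 0},
  {"claw": 3,"x": -2.5,"y": 0,"z": 0,"yaw": 0},
  {"claw": 3,"x": -2.5,"y": 0,"z": 0,"yaw": 0},
  {"claw": 3,"x": -2.5,"y": 0,"z": 0,"yaw": 0.05},
  {"claw": 3,"x": -2,"y": 0,"z": 0,"yaw": 0.1},
])

```text
t: 32.5
eef_pos: [0.5944, 0.327, 0.2277]
tcp_rot: [2.018, 1.57, 0.42]
contact_force: [0.0, 0.4, -1.7]
width: 0.0394
```

```bash
python3 - <<'E'
from h import *
go(650,-1.2,84.5,-13.2)
E
```

```text
t 32.5 p [594.4 327.  227.7] th -1.6 down [ 0.001  0.    -1.   ] w 39.4 F [ 0.   0.4 -1.7]
 yaw 0.203 xyz before-turn [14.32  6.45 32.65] after-turn [14.32 12.9  30.68]
```

>>> apply_moves([
  {"claw": 3,"x": 0,"y": 0,"z": 0,"yaw": 0.1},
  {"claw": 3,"x": 0,"y": 0,"z": 0,"yaw": 0.103},
  {"claw": 3,"x": 0,"y": 0.5,"z": 1.2,"yaw": 0},
  {"claw": 3,"x": 0,"y": 1.2,"z": 2.8,"yaw": 0},
  {"claw": 3,"x": 0,"y": 1.3,"z": 3.1,"yaw": 0},
  {"claw": 3,"x": 0,"y": 1.3,"z": 3.1,"yaw": 0},
  {"claw": 3,"x": 0,"y": 1.3,"z": 3.1,"yaw": 0},
  {"claw": 3,"x": 0,"y": 1.3,"z": 3.1,"yaw": 0},
])

```text
t: 33.3
eef_pos: [0.6243, 0.1492, 0.2257]
tcp_rot: [-0.57, 1.57, -2.365]
contact_force: [0.5, 0.8, -1.2]
width: 0.0394
```

>>> apply_moves([
  {"claw": 3,"x": 0,"y": 1.3,"z": 3.1,"yaw": 0},
  {"claw": 3,"x": 0,"y": 1.3,"z": 3.1,"yaw": 0},
  {"claw": 3,"x": 0,"y": 1.3,"z": 3.1,"yaw": 0},
  {"claw": 3,"x": 0,"y": 1.2,"z": 2.8,"yaw": 0},
  {"claw": 3,"x": 0,"y": 0.9,"z": 2.2,"yaw": 0},
  {"claw": 3,"x": 0,"y": 0,"z": 0,"yaw": 0},
  {"claw": 3,"x": 0,"y": 0,"z": 0,"yaw": 0},
  {"claw": 3,"x": 0,"y": 0,"z": 0,"yaw": 0},
])

```text
t: 34.1
eef_pos: [0.6505, -0.0008, 0.2257]
tcp_rot: [-1.808, 1.57, 2.679]
contact_force: [0.8, 0.8, -1.5]
width: 0.0395
```

```bash
python3 - <<'E'
from h import *
go(650,-1.2,90,-13.2)
c=camera("scene")
E
```

```text
t 34.1 p [650.5  -0.8 225.7] th -12.9 down [-0.001  0.    -1.   ] w 39.5 F [ 0.8  0.8 -1.5]
 yaw 0.005 xyz before-turn [13.57 -0.04  0.05] after-turn [13.57 -0.04  0.05]
```

>>> apply_moves([
  {"claw": 3,"x": 1,"y": 0,"z": 0.05,"yaw": 0.005},
  {"claw": 3,"x": 2,"y": 0,"z": 0,"yaw": 0},
  {"claw": 3,"x": 2.5,"y": 0,"z": 0,"yaw": 0},
  {"claw": 3,"x": 2.5,"y": 0,"z": 0,"yaw": 0},
  {"claw": 3,"x": 2,"y": 0,"z": 0,"yaw": 0},
  {"claw": 3,"x": 1.5,"y": 0,"z": 0,"yaw": 0},
  {"claw": 3,"x": 1,"y": 0,"z": 0,"yaw": 0},
  {"claw": 3,"x": 0.5,"y": 0,"z": 0,"yaw": 0},
])

```text
t: 34.95
eef_pos: [0.6499, -0.001, 0.0943]
tcp_rot: [-1.334, 1.569, -3.136]
contact_force: [-0.1, 0.2, -0.7]
width: 0.0395
```

>>> apply_moves([
  {"claw": 3,"x": 0.2,"y": 0,"z": 0,"yaw": 0},
  {"claw": 3,"x": 0.1,"y": 0,"z": 0,"yaw": 0},
  {"claw": 3,"x": 0.1,"y": 0,"z": 0,"yaw": 0},
  {"claw": 3,"x": 0.1,"y": 0,"z": 0,"yaw": 0},
  {"claw": 3,"x": 0,"y": 0,"z": 0,"yaw": 0},
  {"claw": 3,"x": 0,"y": 0,"z": 0,"yaw": 0},
  {"claw": 3,"x": 0,"y": 0,"z": 0,"yaw": 0},
  {"claw": 3,"x": 0,"y": 0,"z": 0,"yaw": 0},
])

```text
t: 35.75
eef_pos: [0.6509, -0.0016, 0.0909]
tcp_rot: [1.845, 1.571, 0.042]
contact_force: [-0.0, -0.9, -1.4]
width: 0.0392
```

```bash
python3 - <<'E'
from h import *
go(650,-1.2,87,-13.2)
E
```

```text
t 35.75 p [650.9  -1.6  90.9] th -13.3 down [ 0.  0. -1.] w 39.2 F [-0.  -0.9 -1.4]
 yaw -0.002 xyz before-turn [ 0.39 -0.1  -0.02] after-turn [ 0.39 -0.1  -0.02]
```

>>> apply_moves([
  {"claw": 3,"x": 0.1,"y": 0,"z": 0,"yaw": 0},
  {"claw": 3,"x": 0.1,"y": 0,"z": 0,"yaw": 0},
  {"claw": 3,"x": 0.05,"y": 0,"z": 0,"yaw": 0},
  {"claw": 3,"x": 0,"y": 0,"z": 0,"yaw": 0},
  {"claw": 3,"x": 0,"y": 0,"z": 0,"yaw": 0},
  {"claw": 3,"x": 0,"y": 0,"z": 0,"yaw": 0},
  {"claw": 3,"x": 0,"y": 0,"z": 0,"yaw": 0},
  {"claw": 3,"x": 0,"y": 0,"z": 0,"yaw": 0},
])

```text
t: 36.55
eef_pos: [0.6509, -0.0017, 0.0893]
tcp_rot: [1.757, 1.57, -0.046]
contact_force: [-1.7, -1.0, 4.9]
width: 0.0397
```

Contact (+4.9 N at z 89.3, as predicted), so I release and rise.

>>> apply_moves([
  {"claw": 4.5,"x": 0,"y": 0,"z": 0,"yaw": 0},
  {"claw": 6,"x": 0,"y": 0,"z": 0,"yaw": 0},
  {"claw": 8.5,"x": 0,"y": 0,"z": 0,"yaw": 0},
  {"claw": 8.5,"x": 0,"y": 0,"z": 0,"yaw": 0},
  {"claw": 8.5,"x": 0,"y": 0,"z": 0,"yaw": 0},
  {"claw": 8.5,"x": -1,"y": 0,"z": 0,"yaw": 0},
  {"claw": 8.5,"x": -2,"y": 0,"z": 0,"yaw": 0},
  {"claw": 8.5,"x": -3,"y": 0,"z": 0,"yaw": 0},
])

```text
t: 37.35
eef_pos: [0.6495, -0.0016, 0.1478]
tcp_rot: [-1.347, 1.567, 3.133]
contact_force: [0.3, 0.6, 0.2]
width: 0.0849
```

>>> apply_moves([
  {"claw": 8.5,"x": -3,"y": 0,"z": 0,"yaw": 0},
  {"claw": 8.5,"x": -3,"y": 0,"z": 0,"yaw": 0},
  {"claw": 8.5,"x": -1.5,"y": 0,"z": 0,"yaw": -0.06},
  {"claw": 8.5,"x": 0,"y": 0,"z": 0,"yaw": -0.1},
  {"claw": 8.5,"x": 0,"y": 0,"z": 0,"yaw": -0.1},
  {"claw": 8.5,"x": 0,"y": 0,"z": 0,"yaw": -0.096},
  {"claw": 8.5,"x": 0,"y": 0,"z": 0,"yaw": 0},
  {"claw": 8.5,"x": 0,"y": 0,"z": 0,"yaw": 0},
])

```text
t: 38.15
eef_pos: [0.6509, -0.0016, 0.2238]
tcp_rot: [1.424, 1.57, -0.025]
contact_force: [-0.6, 0.1, -0.1]
width: 0.0847
```

```bash
python3 - <<'E'
from h import *
go(480.8,316,70,7.2)
E
```

```text
t 38.15 p [650.9  -1.6 223.8] th 7.0 down [ 0.001 -0.    -1.   ] w 84.7 F [-0.6  0.1 -0.1]
 yaw -0.004 xyz before-turn [ 15.38 -13.02 -33.6 ] after-turn [ 15.38 -12.9  -33.65]
```

>>> apply_moves([
  {"claw": 8.5,"x": 0,"y": -0.9,"z": -2.2,"yaw": 0},
  {"claw": 8.5,"x": 0,"y": -1.6,"z": -4,"yaw": 0},
  {"claw": 8.5,"x": 0,"y": -1.7,"z": -4.5,"yaw": 0},
  {"claw": 8.5,"x": 0,"y": -1.7,"z": -4.5,"yaw": 0},
  {"claw": 8.5,"x": 0,"y": -1.7,"z": -4.5,"yaw": 0},
  {"claw": 8.5,"x": 0,"y": -1.7,"z": -4.5,"yaw": 0},
  {"claw": 8.5,"x": 0,"y": -1.7,"z": -4.5,"yaw": 0},
  {"claw": 8.5,"x": 0,"y": -1.2,"z": -3.2,"yaw": 0},
])

```text
t: 38.95
eef_pos: [0.4887, 0.3023, 0.2237]
tcp_rot: [2.879, 1.57, 1.432]
contact_force: [-0.9, 0.1, -0.5]
width: 0.0849
```

>>> apply_moves([
  {"claw": 8.5,"x": 0,"y": -0.7,"z": -1.7,"yaw": 0},
  {"claw": 8.5,"x": 0,"y": 0,"z": 0,"yaw": 0},
  {"claw": 8.5,"x": 1,"y": 0,"z": 0,"yaw": 0},
  {"claw": 8.5,"x": 2,"y": 0,"z": 0,"yaw": 0},
  {"claw": 8.5,"x": 2,"y": 0,"z": 0,"yaw": 0},
  {"claw": 8.5,"x": 1,"y": 0,"z": 0,"yaw": 0},
  {"claw": 8.5,"x": 0,"y": 0,"z": 0,"yaw": 0},
  {"claw": 8.5,"x": 0,"y": 0,"z": 0,"yaw": 0},
])

```text
t: 39.75
eef_pos: [0.4818, 0.3152, 0.1635]
tcp_rot: [0.251, 1.571, -1.197]
contact_force: [0.0, 0.2, -0.3]
width: 0.0852
```

```bash
python3 - <<'E'
from h import *
go(480.8,316,70,7.2)
E
```

```text
t 39.75 p [481.8 315.2 163.5] th 7.0 down [ 0. -0. -1.] w 85.2 F [ 0.   0.2 -0.3]
 yaw -0.003 xyz before-turn [ 9.35 -0.09 -0.09] after-turn [ 9.35 -0.09 -0.09]
```

>>> apply_moves([
  {"claw": 8.5,"x": 1,"y": -0.1,"z": -0.1,"yaw": 0},
  {"claw": 8.5,"x": 2,"y": 0,"z": 0,"yaw": 0},
  {"claw": 8.5,"x": 2,"y": 0,"z": 0,"yaw": 0},
  {"claw": 8.5,"x": 2,"y": 0,"z": 0,"yaw": 0},
  {"claw": 8.5,"x": 1.5,"y": 0,"z": 0,"yaw": 0},
  {"claw": 8.5,"x": 0.8,"y": 0,"z": 0,"yaw": 0},
  {"claw": 8.5,"x": 0,"y": 0,"z": 0,"yaw": 0},
  {"claw": 8.5,"x": 0,"y": 0,"z": 0,"yaw": 0},
])

```text
t: 40.55
eef_pos: [0.4806, 0.3171, 0.0709]
tcp_rot: [2.06, 1.57, 0.614]
contact_force: [-0.2, 0.5, 0.5]
width: 0.0851
```

>>> apply_moves([
  {"claw": 3,"x": 0,"y": 0,"z": 0,"yaw": 0},
  {"claw": 3,"x": 0,"y": 0,"z": 0,"yaw": 0},
  {"claw": 3,"x": 0,"y": 0,"z": 0,"yaw": 0},
  {"claw": 3,"x": 0,"y": 0,"z": 0,"yaw": 0},
  {"claw": 3,"x": 0,"y": 0,"z": 0,"yaw": 0},
  {"claw": 3,"x": 0,"y": 0,"z": 0,"yaw": 0},
  {"claw": 3,"x": 0,"y": 0,"z": 0,"yaw": 0},
  {"claw": 3,"x": 0,"y": 0,"z": 0,"yaw": 0},
])

```text
t: 41.35
eef_pos: [0.4806, 0.317, 0.0711]
tcp_rot: [2.049, 1.569, 0.603]
contact_force: [-0.9, -0.2, 5.8]
width: 0.0432
```

>>> apply_moves([
  {"claw": 3,"x": -0.5,"y": 0,"z": 0,"yaw": 0},
  {"claw": 3,"x": -1,"y": 0,"z": 0,"yaw": 0},
  {"claw": 3,"x": -2,"y": 0,"z": 0,"yaw": 0},
  {"claw": 3,"x": -2.5,"y": 0,"z": 0,"yaw": 0},
  {"claw": 3,"x": -2.5,"y": 0,"z": 0,"yaw": 0},
  {"claw": 3,"x": -2.5,"y": 0,"z": 0,"yaw": 0},
  {"claw": 3,"x": -2.5,"y": 0,"z": 0,"yaw": 0.05},
  {"claw": 3,"x": -2,"y": 0,"z": 0,"yaw": 0.1},
])

```text
t: 42.15
eef_pos: [0.4802, 0.3167, 0.2272]
tcp_rot: [2.131, 1.57, 0.531]
contact_force: [0.7, 0.3, -2.8]
width: 0.0431
```

```bash
python3 - <<'E'
from h import *
go(533.2,26.3,87,-13.2)
c=camera("top"); cv2.imwrite("pics/t5.png",cv2.resize(c["color"][120:290,80:340],None,fx=3,fy=3)[:,:,::-1])
for k in blobs(c,(100,150,100),(125,255,255),100,(240,130,340,220))[:3]: print(rect(c,k,.125))
E
```

```text
t 42.15 p [480.2 316.7 227.2] th -1.7 down [ 0.001  0.001 -1.   ] w 43.1 F [ 0.7  0.3 -2.8]
 yaw 0.201 xyz before-turn [14.02  6.15 28.88] after-turn [14.02 11.79 27.07]
[649.9403   0.0103  42.2094  38.7512  76.9719]
[629.4349  -2.9149 113.0266  55.4585  77.0962]
```

View pics/t5.png

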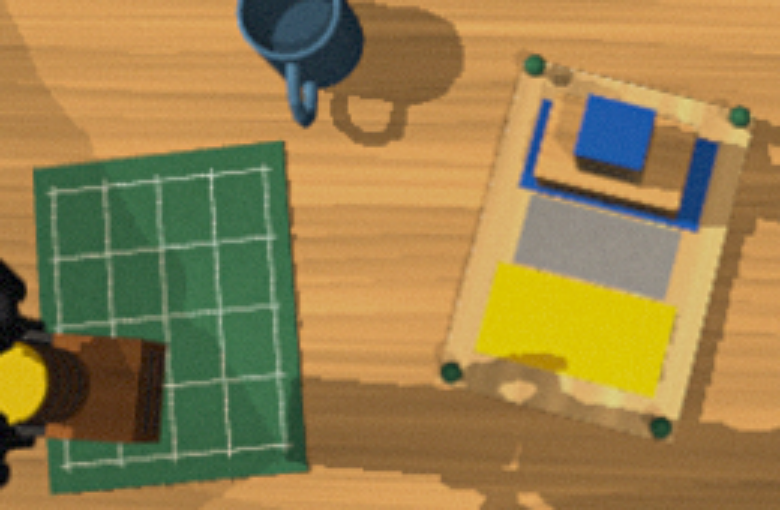

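Blue tower reads (650, 0), which is 1 mm from the plot centre. The yellow tower is in the gripper and hanging level, so I carry it back.

>>> apply_moves([
  {"claw": 3,"x": 0,"y": 0,"z": 0,"yaw": 0.1},
  {"claw": 3,"x": 0,"y": 0,"z": 0,"yaw": 0.101},
  {"claw": 3,"x": 0,"y": 0.5,"z": 1.2,"yaw": 0},
  {"claw": 3,"x": 0,"y": 1.2,"z": 2.8,"yaw": 0},
  {"claw": 3,"x": 0,"y": 1.3,"z": 3,"yaw": 0},
  {"claw": 3,"x": 0,"y": 1.3,"z": 3,"yaw": 0},
  {"claw": 3,"x": 0,"y": 1.3,"z": 3,"yaw": 0},
  {"claw": 3,"x": 0,"y": 1.3,"z": 3,"yaw": 0},
])

```text
t: 43.0
eef_pos: [0.5109, 0.143, 0.2248]
tcp_rot: [-0.638, 1.57, -2.433]
contact_force: [0.9, -0.1, -2.1]
width: 0.0431
```

>>> apply_moves([
  {"claw": 3,"x": 0,"y": 1.3,"z": 3,"yaw": 0},
  {"claw": 3,"x": 0,"y": 1.3,"z": 3,"yaw": 0},
  {"claw": 3,"x": 0,"y": 1.3,"z": 2.9,"yaw": 0},
  {"claw": 3,"x": 0,"y": 1,"z": 2.2,"yaw": 0},
  {"claw": 3,"x": 0,"y": 0,"z": 0,"yaw": 0},
  {"claw": 3,"x": 0,"y": 0,"z": 0,"yaw": 0},
  {"claw": 3,"x": 0,"y": 0,"z": 0,"yaw": 0},
  {"claw": 3,"x": 0,"y": 0,"z": 0,"yaw": 0},
])

```text
t: 43.8
eef_pos: [0.5338, 0.0268, 0.2252]
tcp_rot: [-1.692, 1.57, 2.795]
contact_force: [0.5, 0.7, -1.0]
width: 0.0428
```

```bash
python3 - <<'E'
from h import *
go(533.2,26.3,88,-13.2)
E
```

```text
t 43.8 p [533.8  26.8 225.2] th -12.9 down [-0.  0. -1.] w 42.8 F [ 0.5  0.7 -1. ]
 yaw 0.005 xyz before-turn [13.72 -0.05  0.06] after-turn [13.72 -0.05  0.06]
```

>>> apply_moves([
  {"claw": 3,"x": 1,"y": -0.05,"z": 0.05,"yaw": 0.005},
  {"claw": 3,"x": 2,"y": 0,"z": 0,"yaw": 0},
  {"claw": 3,"x": 2.5,"y": 0,"z": 0,"yaw": 0},
  {"claw": 3,"x": 2.5,"y": 0,"z": 0,"yaw": 0},
  {"claw": 3,"x": 2,"y": 0,"z": 0,"yaw": 0},
  {"claw": 3,"x": 1.5,"y": 0,"z": 0,"yaw": 0},
  {"claw": 3,"x": 1,"y": 0,"z": 0,"yaw": 0},
  {"claw": 3,"x": 0.5,"y": 0,"z": 0,"yaw": 0},
])

```text
t: 44.6
eef_pos: [0.5327, 0.0261, 0.094]
tcp_rot: [-1.287, 1.569, -3.089]
contact_force: [-0.1, -0.7, -2.5]
width: 0.043
```

>>> apply_moves([
  {"claw": 3,"x": 0.2,"y": 0,"z": 0,"yaw": 0},
  {"claw": 3,"x": 0.2,"y": 0,"z": 0,"yaw": 0},
  {"claw": 3,"x": 0.1,"y": 0,"z": 0,"yaw": 0},
  {"claw": 3,"x": 0.1,"y": 0,"z": 0,"yaw": 0},
  {"claw": 3,"x": 0.1,"y": 0,"z": 0,"yaw": 0},
  {"claw": 3,"x": 0,"y": 0,"z": 0,"yaw": 0},
  {"claw": 3,"x": 0,"y": 0,"z": 0,"yaw": 0},
  {"claw": 3,"x": 0,"y": 0,"z": 0,"yaw": 0},
])

```text
t: 45.4
eef_pos: [0.5336, 0.0257, 0.0884]
tcp_rot: [1.791, 1.571, -0.012]
contact_force: [0.1, -0.7, -2.5]
width: 0.0435
```

>>> apply_moves([
  {"claw": 3,"x": 0.1,"y": 0,"z": 0,"yaw": 0},
  {"claw": 3,"x": 0.05,"y": 0,"z": 0,"yaw": 0},
  {"claw": 3,"x": 0,"y": 0,"z": 0,"yaw": 0},
  {"claw": 3,"x": 0,"y": 0,"z": 0,"yaw": 0},
  {"claw": 3,"x": 0,"y": 0,"z": 0,"yaw": 0},
  {"claw": 3,"x": 0,"y": 0,"z": 0,"yaw": 0},
  {"claw": 3,"x": 0,"y": 0,"z": 0,"yaw": 0},
  {"claw": 3,"x": 0,"y": 0,"z": 0,"yaw": 0},
])

```text
t: 46.2
eef_pos: [0.5337, 0.0257, 0.0881]
tcp_rot: [1.801, 1.57, -0.002]
contact_force: [-2.6, -0.1, 7.0]
width: 0.0431
```

Contact. I release, rise and move aside for a clear view.

>>> apply_moves([
  {"claw": 4.5,"x": 0,"y": 0,"z": 0,"yaw": 0},
  {"claw": 6,"x": 0,"y": 0,"z": 0,"yaw": 0},
  {"claw": 8.5,"x": 0,"y": 0,"z": 0,"yaw": 0},
  {"claw": 8.5,"x": 0,"y": 0,"z": 0,"yaw": 0},
  {"claw": 8.5,"x": 0,"y": 0,"z": 0,"yaw": 0},
  {"claw": 8.5,"x": -1,"y": 0,"z": 0,"yaw": 0},
  {"claw": 8.5,"x": -2,"y": 0,"z": 0,"yaw": 0},
  {"claw": 8.5,"x": -3,"y": 0,"z": 0,"yaw": 0},
])

```text
t: 47.0
eef_pos: [0.5322, 0.0257, 0.1466]
tcp_rot: [-1.295, 1.567, -3.097]
contact_force: [1.0, 0.8, 0.5]
width: 0.0848
```

>>> apply_moves([
  {"claw": 8.5,"x": -4,"y": 0,"z": 0,"yaw": 0},
  {"claw": 8.5,"x": -4,"y": 0,"z": 0,"yaw": 0},
  {"claw": 8.5,"x": -1,"y": 0,"z": -2,"yaw": 0},
  {"claw": 8.5,"x": 0,"y": 0,"z": -4,"yaw": 0},
  {"claw": 8.5,"x": 0,"y": 0,"z": -4,"yaw": 0},
  {"claw": 8.5,"x": 0,"y": 0,"z": -4,"yaw": 0},
  {"claw": 8.5,"x": 0,"y": 0,"z": -4,"yaw": 0},
  {"claw": 8.5,"x": 0,"y": 0,"z": -4,"yaw": 0},
])

```text
t: 47.8
eef_pos: [0.5843, 0.2414, 0.2377]
tcp_rot: [2.043, 1.57, 0.24]
contact_force: [0.9, -0.5, 0.3]
width: 0.085
```

>>> apply_moves([
  {"claw": 8.5,"x": 0,"y": 0,"z": -4,"yaw": 0},
  {"claw": 8.5,"x": 0,"y": 0,"z": -3,"yaw": 0},
  {"claw": 8.5,"x": 0,"y": 0,"z": -1,"yaw": 0},
  {"claw": 8.5,"x": 0,"y": 0,"z": 0,"yaw": 0},
  {"claw": 8.5,"x": 0,"y": 0,"z": 0,"yaw": 0},
  {"claw": 8.5,"x": 0,"y": 0,"z": 0,"yaw": 0},
  {"claw": 8.5,"x": 0,"y": 0,"z": 0,"yaw": 0},
  {"claw": 8.5,"x": 0,"y": 0,"z": 0,"yaw": 0},
])

```text
t: 48.6
eef_pos: [0.6025, 0.3166, 0.2372]
tcp_rot: [1.78, 1.571, -0.024]
contact_force: [0.0, -0.4, -0.8]
width: 0.0852
```

```bash
python3 - <<'E'
from h import *
c=camera("top"); s=camera("scene")
for k in blobs(c,(100,150,100),(125,255,255),100,(240,130,340,220))[:3]: print("b",rect(c,k,.125))
for k in blobs(c,(25,150,150),(32,255,255),100,(225,190,340,270))[:3]: print("y",rect(c,k,.125))
a=cv2.resize(c["color"][120:270,220:490],None,fx=2.9,fy=2.9); b=cv2.resize(s["color"][100:300,140:360],None,fx=1.1,fy=1.1)
b=cv2.copyMakeBorder(b,0,0,0,0,0); w=max(a.shape[1],b.shape[1])
im=np.vstack([np.pad(q,((0,0),(0,w-q.shape[1]),(0,0))) for q in(a[:375],b)]); cv2.imwrite("pics/f.png",im[:,:,::-1]); print(im.shape)
print(get_obs()["t"],get_obs()["eef_pos"])
E
```

```text
b [650.1639  -0.0426  42.2101  38.2867  76.9638]
b [623.7808 -28.2164  60.7912  55.7601  76.3924]
y [522.4254  25.3771  42.7492  21.8433  87.5387]
(595, 783, 3)
48.7 [0.6026 0.317  0.2371]
```

View pics/f.png

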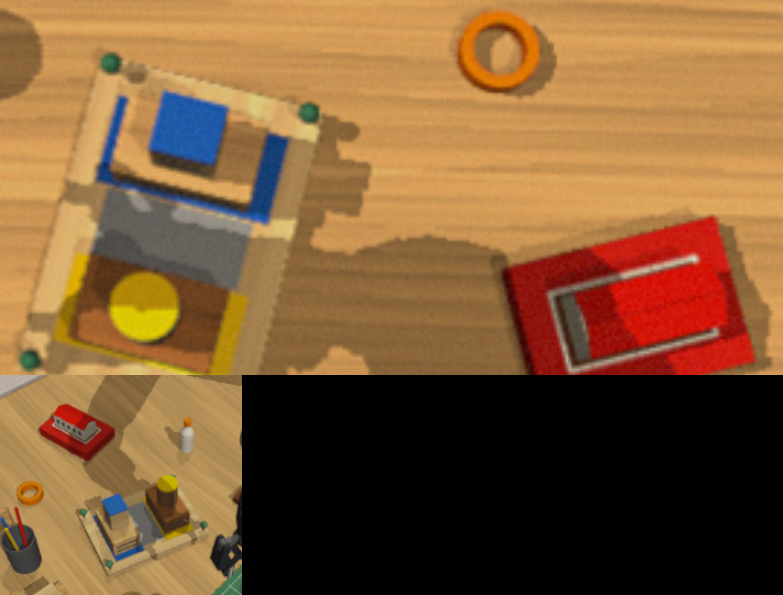

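All three models are upright in place. The yellow roof is half shadowed, so I re-measure it with a lower brightness limit, then hand in.

```bash
python3 - <<'E'
from h import *
from workcell import hand_in
c=camera("top"); im=c["color"]
k=blobs(c,(24,150,100),(33,255,255),100,(252,205,290,246))
ok=False
for q in k[:2]:
    r=rect(c,q,.125); print("y",r); ok|=np.hypot(r[0]-533.2,r[1]-26.3)<7
# podium outline: brown inside plot
for q in blobs(c,(5,100,20),(20,255,200),200,(238,205,325,255))[:2]: print("podium",rect(c,q,.065))
print(ok)
if ok: print(hand_in())
E
```

```text
y [522.7687  24.8085  42.7404  22.2734 -88.6338]
podium [531.1006   0.0751 160.8097  97.6852 -89.1268]
False
```

```bash
python3 - <<'E'
from h import *
from workcell import hand_in
c=camera("top"); h=cv2.cvtColor(c["color"],cv2.COLOR_RGB2HSV)
print([h[y,269].tolist() for y in range(210,242,3)])
d=9e9
for lo in((20,150,60),(22,150,80)):
  for q in blobs(c,lo,(34,255,255),100,(255,208,286,243))[:1]:
    (x,y),r=cv2.minEnclosingCircle(np.float32(cast(c,q,.125)[:,:2]*1000)); print(x,y,r); d=min(d,np.hypot(x-533.2,y-26.3))
print(d)
if d<5: print(hand_in())
E
```

```text
[[25, 33, 85], [17, 201, 114], [23, 252, 177], [23, 255, 174], [22, 255, 175], [22, 255, 177], [27, 255, 222], [27, 255, 219], [27, 239, 221], [26, 199, 154], [13, 183, 176]]
532.8546752929688 25.227041244506836 23.07664680480957
532.5411376953125 25.19448471069336 22.365421295166016
1.1271599905406913
the job is handed in; nothing more can be done
None
```

I moved both towers to the green mat, set the hall on the plinth outline while they waited there, then put each tower back on its own plot. I handed the job in at about 49 s of the 141 s allowed; it gave no verdict.

My last checks, from the camera images (calibration good to about 2 mm):

| Model | Measured position | Target | Angle |
|---|---|---|---|
| Hall | Roof ends and eaves within about 2 mm of the predicted marks in both views | Outline centre (543.4, −320.6) mm | No visible misalignment; placed at the outline's angle |
| Blue tower | (650.2, 0.0) mm | (649.8, −1.3) mm | Within about 0.5° of the plot |
| Yellow tower | (532.5–532.9, 25.2) mm, 1.1 mm off at best | (533.2, 26.3) mm | Looks square; not measured |

- **Upright and clear:** all three models looked upright. The gripper was open above the mat, touching nothing.
- **Mug and glue:** I didn't re-measure either one. The mug looked unmoved with the blue tower back on its plot. The glue bottle was still standing in the last picture.
- **Failed check:** my first two measurements of the yellow roof read about 11 mm off, and an automatic check on the second stopped the hand-in. A shadow had hidden half the roof; with a wider colour range the whole roof was found and gave the value in the table.

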